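# Scoop walnuts from the flip-lid bin into the big bowl

## Robot

A 7-joint arm with a two-finger parallel gripper is mounted at the origin on a cart in front of the work surface, level with it; the furniture and walls round the work are solid. World frame = base frame: x ahead of the robot, y to its left, z up, the work surface at z = 0. Lengths are in mm, angles in rad, forces in N, time in s.
With the tool pointing down it reaches from about 400 to 875 mm from the base axis. Payload 4.4 kg.
Tool frame: the origin (TCP) lies on the centre line of the jaws, within the pads' length; the fingertips stand 14 mm ahead of it and the grasp point (between the pads) lies 5 mm behind it (tips_ahead is the distance from the TCP to the fingertips, in mm); z points along the fingers, y is the line along which they close (so a half turn about z gives the same grasp; the last joint's range is limited). The gripper opens to 85 mm and grips with 20 to 120 N. Pads are 22 mm wide; open, the fingers measure 114 mm over their backs; the gripper's body (76 mm by 85 mm) begins 54 mm behind the grasp point. The pads swing forward as they close: fully open they stand 13 mm farther back than shut.
Start: joints at [1.151, 0.628, 0.038, 1.517, -0.027, 0.996, -0.02], TCP at [225.23, -609.745, 245.313] pointing down, gripper open.
Joint ranges: [-3.06, 3.06], [-0.37, 2.12], [-1.25, 1.32], [0.18, 2.47], [-1.1, 4.24], [0.23, 1.98], [-2.94, 2.94]. Speed limits (rad/s): [2.57, 2.57, 3.14, 3.14, 3.14, 3.14, 3.14].

## Interface

Orientations are given as [roll, pitch, yaw] about the fixed x, y, z axes, in that order (R = Rz(yaw) Ry(pitch) Rx(roll)).
In Python, from cell import * gives the robot as it stands.
- The arm moves only by the tool move_arm, never from a script. Its argument "rows" is text: rows parted by semicolons, each of 7 numbers parted by spaces: the shift along the tool's x, y, z scaled (see below), then the turn, a rotation vector about the tool's x, y, z scaled (see below), then the closure, from -1 (fully open) to 1 (shut). A call has 1 to 12 rows; each row is the pose to reach, as a shift and turn from the pose commanded when the call began, along the tool's axes at that moment; what a row does not reach only later rows make up. The controller multiplies each number of a shift by 0.3 m and each number of a turn by pi/2 rad. A row lasts 1/12 s, in which the tool goes at most 41.7 mm and 7.16 degrees, less where a joint would pass 70% of its speed; a pose out of reach is approached as far as the arm can. A call with a number of a shift or a turn outside -1 to 1 is refused whole. A call with a gripper value outside its range is refused whole. The fingers move at their own pace and stop on an object; the grip force is fixed at half the most. Time passes only in rows, so rows that repeat a pose let the fingers close. It gives the time, the measured TCP pose, the force, the opening and the grip force at its end, in the units of the state.
- read_state(): the state, without advancing time (a new reading comes with each control period).
- get_image(name): name is "scene" or "top" or "wrist"; returns a dict with "img" (400x640x3 uint8, red, green, blue), "vfov" (degrees; the focal length in pixels is half the picture's height over the tangent of half this angle, whatever the lens; pixels are square), "cx", "cy" (the principal point, pixels), "extrinsics" (4x4, takes a point from camera to world coordinates); the wrist camera has in their place "T_tool_cam" (4x4, takes a point from camera to tool coordinates, whose origin is the TCP and whose axes are the flange's). Camera axes: x right, y up, looking along -z (the intrinsics and any distortion apply to the point x, -y, -z); pixel columns grow to the right and rows downward; lengths in mm; the calibration is good to about 2 mm. A picture is of the moment at which its call begins: read the wrist's pose just before it. There is no depth.
- finish_job(): hands the job in; it is judged then, once.
The state is a dict: "clock": time; "qpos": joint angles; "qd": joint speeds; "tau": joint torques, N m; "eef_pos": TCP position; "tool_rot": TCP orientation; "force": force on the tool from outside, world axes, zero at the start; "torque": the same for the moment, N m; "width": finger opening in mm; "gripper_force": force on a finger pad.
Only numpy, scipy, OpenCV 4.12 (cv2) and the standard library are available. Lean on these libraries where they do the work, as an engineer would, in place of code of your own. Each camera call takes 0.05 s, during which the arm holds its last target. There are 200 camera calls.

## Task

Open the lid of the white storage bin wide and leave it open, then use the steel hand scoop to move all four walnuts left in the bin into the large plain cream bowl, and lay the scoop back flat on the worktop. Touch the walnuts only with the scoop; go gently, without ramming the bin or knocking the porcelain bowl, and leave the small bowl, the mug and the bottle where they stand.

Things in the scene. Friction and masses are not known exactly. Their poses are not given: they have to be found in the camera images.
- bin: White plastic bin, fixed to the worktop, 210 long (its x) x 112 wide (its y), walls 4 thick; origin under its middle on the worktop, x points to the back. The top slants: the front wall is 50 high, the back wall 120 high. The inner floor, 202 x 104 with rounded back corners and 20 mm bevels (45 degrees) along the sides (64 flat), is 8 above the worktop.
- bin_lid (a joint): Grey flat lid of the bin, hinged along the top of the back wall. 0 = shut, lying on the slanting rim; grows as it opens (rad); 1.89 = upright, stop at 1.95. A stiff hinge keeps it where it is left (about 1 N at the lip moves it). It may start a little ajar.
- lid_lip (a point): Middle of the lid's front edge, half way through its 4 mm thickness. The lid is 118 wide and 250 from hinge to lip; shut, it overhangs the front wall by about 25, its underside there about 40 above the worktop. A low bar, 70 wide, 12 thick, 16 high, stands across the top of the lid 30 behind the lip.
- lid_hinge (a point): Middle of the lid's hinge line (along the bin's y), at the top of the back wall, 107 behind the bin's middle and 120.5 up.
- scoop: Steel hand scoop, 0.12 kg, flat bottom down. Origin on the underside; x points to the open lip. Blade: floor from x = -6 to the lip at x = 90, 3 thick, 84 wide (middle 52 flat, then 45-degree bevels 16 high); closed back wall 50 high at x = -6, sides falling to 16 near the lip. Black rubber-coated handle rises from the back wall at 45 degrees (-x and up), 18 wide (y) x 28, end at x = -91, z = 113.
- scoop_grip (a point): Point on the middle line of the scoop's handle to take hold of: x = -67, y = 0, z = 89 in the scoop's frame; the handle runs on 34 beyond it.
- scoop_lip (a point): Middle of the scoop's lip, underside (x = 90, y = 0, z = 0 in the scoop's frame).
- bowl_cream: The large plain cream porcelain bowl, 180 across the rim, 82 high, inner floor about 11 up; loose, 0.37 kg. Origin under its middle. The largest bowl within reach.
- bowl_bird: Bystander: smaller porcelain bowl with a dark rim, 128 across, 64 high; loose. Origin under its middle.
- mug_1: Bystander: yellow mug, 78 across, 113 with its handle, 102 high; loose. Origin under the middle of its outline.
- bottle_sweet_chilli: Bystander: small sauce bottle with a yellow cap, 46 across, 178 high; loose. Origin under its middle.
- walnut1: Walnut in its shell, about 36 x 33 x 31, 12 g; origin at its centre. One of four lying in the bin.
- walnut2: Walnut in its shell, about 36 x 33 x 31, 12 g; origin at its centre. One of four lying in the bin.
- walnut3: Walnut in its shell, about 36 x 33 x 31, 12 g; origin at its centre. One of four lying in the bin.
- walnut4: Walnut in its shell, about 36 x 33 x 31, 12 g; origin at its centre. One of four lying in the bin.

How it is judged:
By the outcome, as a careful person would: the job done as asked, in the order asked, and still so for the second after the job is handed in, with the robot touching nothing.
It also fails if it takes over 72 s, if anything falls off the work surface, if the arm or the gripper's body presses on something with over 40 N, if the wrist force passes 120 N, or if a joint passes its speed limit or range.

## Working session

There is one attempt and no reset: what is moved stays moved. The work goes in short steps, Python scripts to look and compute and a tool call to move; the robot and the scene stay as the last step left them, time stands still between calls to the robot, and variables do not carry over. Pictures are saved under pics/ and viewed, at most 10 in all, crops included, and the job is handed in when it is done.

Besides the shell and the picture viewer there is one more tool, called as name(argument=value, ...), one argument or row to a line, values as JSON. move_arm: Moves the arm, as the interface text tells. Its arguments: {"type":"object","properties":{"rows":{"type":"string"}},"required":["rows"]}

```bash
ls; mkdir -p pics; python3 - <<'E'
from cell import *
import cv2,numpy as np
s=read_state()
print({k:np.round(v,3).tolist() for k,v in s.items()})
for n in("scene","top"):
    d=get_image(n); cv2.imwrite(f"pics/{n}0.png",d["img"][:,:,::-1]); 
    print(n,{k:np.round(v,3).tolist() for k,v in d.items() if k!="img"})
    np.save(f"{n}0.npy",d,allow_pickle=True)
d=get_image("wrist");print({k:np.round(v,3).tolist() for k,v in d.items() if k!="img"})
E
```

```text
pics
{'clock': 0.0, 'qpos': [1.151, 0.629, 0.038, 1.518, -0.027, 0.996, -0.02], 'qd': [-0.0, 0.001, 0.0, 0.001, 0.001, 0.0, 0.002], 'tau': [0.0, -56.34, 1.227, -19.344, 0.011, 0.011, 0.0], 'eef_pos': [225.012, -609.185, 244.398], 'tool_rot': [-3.14, -0.0, 0.354], 'force': [-0.645, 0.272, -1.128], 'torque': [-0.014, 0.007, -0.006], 'gripper_force': 0.0, 'width': 85.776}
scene {'vfov': 53.856, 'cx': 320.579, 'cy': 197.46, 'extrinsics': [[-0.659, 0.532, -0.532, -160.876], [-0.752, -0.47, 0.461, 575.842], [-0.004, 0.704, 0.71, 1017.254], [0.0, 0.0, 0.0, 1.0]]}
top {'vfov': 56.515, 'cx': 322.399, 'cy': 197.225, 'extrinsics': [[0.001, 0.984, -0.178, 358.614], [-1.0, 0.003, 0.013, -34.919], [0.013, 0.178, 0.984, 1242.155], [0.0, 0.0, 0.0, 1.0]]}
{'vfov': 65.456, 'cx': 322.262, 'cy': 196.067, 'T_tool_cam': [[0.0, 0.96, 0.279, 71.585], [1.0, -0.001, 0.001, 1.447], [0.001, 0.279, -0.96, -128.14], [0.0, 0.0, 0.0, 1.0]]}
```

View pics/scene0.png

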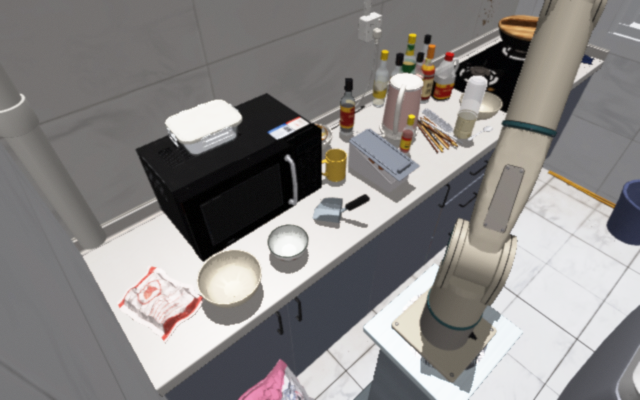

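View pics/top0.png

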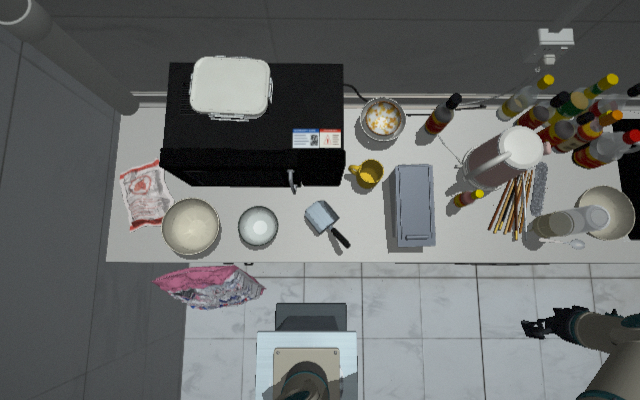

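The scene view shows the bin at about (380,160) with its lid shut, the scoop at (340,208) and the cream bowl at (230,280). In the top view, the cream bowl is at (190,227), the bird bowl at (258,226), the scoop blade at (322,217) with its handle end at (346,245), the lid spans (392..436, 165..246), the mug is at (368,174) and the bottle at (468,197).

```bash
cat > h.py <<'E'
import numpy as np,cv2
from scipy.spatial.transform import Rotation as Ro
def f(d): return 200/np.tan(np.radians(d["vfov"]/2))
def ext(d,s=None):
    if "extrinsics" in d: return np.array(d["extrinsics"])
    T=np.eye(4);T[:3,:3]=Ro.from_euler("xyz",s["tool_rot"]).as_matrix();T[:3,3]=s["eef_pos"]
    return T@np.array(d["T_tool_cam"])
def ray(d,u,v,E=None):
    E=ext(d) if E is None else E
    c=np.array([(u-d["cx"])/f(d),-(v-d["cy"])/f(d),-1]); return E[:3,3],E[:3,:3]@c
def onz(d,u,v,z,E=None):
    o,r=ray(d,u,v,E); return o+r*(z-o[2])/r[2]
def proj(d,P,E=None):
    E=ext(d) if E is None else E
    p=(np.atleast_2d(P)-E[:3,3])@E[:3,:3]; return np.c_[d["cx"]-f(d)*p[:,0]/p[:,2],d["cy"]+f(d)*p[:,1]/p[:,2]]
def tri(*rs):
    A=np.zeros((3,3));b=np.zeros(3)
    for o,r in rs:
        r=r/np.linalg.norm(r);M=np.eye(3)-np.outer(r,r);A+=M;b+=M@o
    return np.linalg.solve(A,b)
E
python3 - <<'E'
from h import *
t=np.load("top0.npy",allow_pickle=True).item();s=np.load("scene0.npy",allow_pickle=True).item()
a=t["img"][140:270,150:350,::-1];b=t["img"][150:260,340:500,::-1];c=s["img"][120:240,300:440,::-1]
a=cv2.resize(a,None,fx=4,fy=4,interpolation=3)  # 800x520
cv2.imwrite("pics/a.png",a)
b=cv2.resize(b,None,fx=3,fy=3,interpolation=3);c=cv2.resize(c,None,fx=2,fy=2.75,interpolation=3)
cv2.imwrite("pics/b.png",np.hstack([b,c]))
for n,p,z in [("cream",(190,227),82),("bird",(258,226),64),("mug",(370,174),102),("bottlecap",(480,194),178),("scoop blade",(322,217),10)]: print(n,onz(t,*p,z).round())
E
```

```text
cream [474. 362.  82.]
bird [479. 154.  64.]
mug [ 640. -200.  102.]
bottlecap [ 562. -510.  178.]
scoop blade [515. -49.  10.]
```

View pics/a.png

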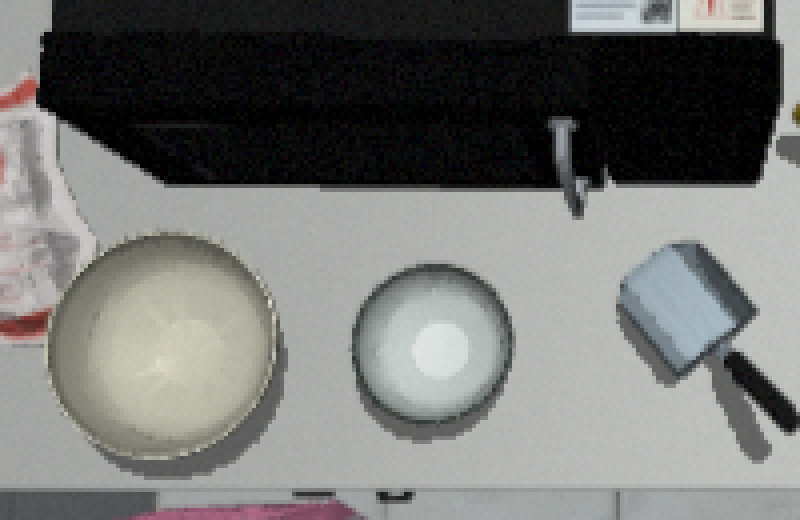

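View pics/b.png

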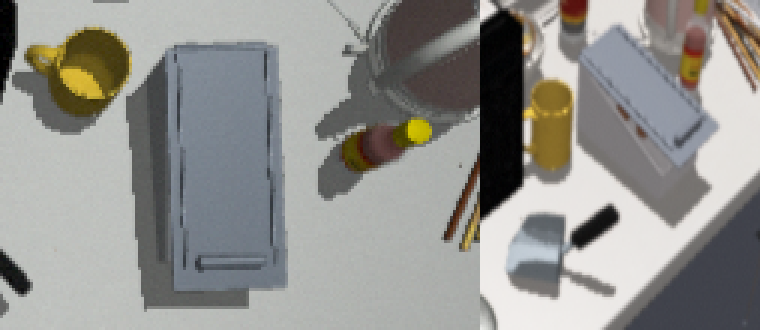

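```bash
python3 - <<'E'
from h import *
t=np.load("top0.npy",allow_pickle=True).item();s=np.load("scene0.npy",allow_pickle=True).item()
A=lambda x,y:(150+x/4,140+y/4)
B=lambda x,y:(340+x/3,150+y/3)
C=lambda x,y:(300+(x-480)/2,120+y/2.75)
def T(n,p,q): 
    P=tri(ray(t,*p),ray(s,*q));print(n,P.round(1),(proj(t,P)-p).round(1),(proj(s,P)-q).round(1));return P
lr=T("lip right(-y)",B(286,288),C(718,125));ll=T("lip left",B(173,290),C(678,168))
br=T("hinge right",B(277,44),C(612,25));bl=T("hinge left",B(173,44),C(580,57))
print("w",np.linalg.norm(lr-ll),np.linalg.norm(br-bl),"len",np.linalg.norm((lr+ll-br-bl)/2))
for z in(122.5,): print("hinge on z",onz(t,*B(173,44),z).round(1),onz(t,*B(277,44),z).round(1))
for z in(42,60,80,100): print("lip on z",z,onz(t,*B(173,290),z).round(1),onz(t,*B(286,288),z).round(1))
T("handle end",A(793,425),C(613,211));T("handle root",A(725,350),C(570,242))
T("scoop back top R",A(757,312),C(565,217));
for n,p in [("lipL?",A(620,292)),("lipR",A(685,241))]: print(n,onz(t,*p,0).round(1),onz(t,*p,16).round(1))
for n,p in [("back R",A(757,312)),("back L",A(680,380))]: print(n,onz(t,*p,50).round(1),onz(t,*p,0).round())
# blade mask
h=t["img"].astype(int)[190:260,290:360]
m=((h[:,:,2]-h[:,:,0]>12)).astype(np.uint8);print(m.sum())
# bowl
for n,p,z in [("cream",(190.5,226.3),82),("counter edge",(300,262),0),("mug L",B(25,55),80),("microwave",A(580,200),150),("mw front",A(480,186),0)]: print(n,onz(t,*p,z).round())
E
```

```text
lip right(-y) [ 416.6 -395.8   94.2] [[-0.4 -0.5]] [[ 0.5 -0. ]]
lip left [ 413.3 -281.5   90.4] [[-0. -0.]] [[0. 0.]]
hinge right [ 671.2 -389.5  118.7] [[-1.3 -1.4]] [[1.5 0.1]]
hinge left [ 664.6 -285.7  119.3] [[0.4 0.5]] [[-0.5 -0.1]]
w 114.35532227427618 103.99557351508477 len 254.385551775663
hinge on z [ 665.3 -283.7  122.5] [ 665.7 -392.2  122.5]
lip on z 42 [ 415.5 -291.9   42. ] [ 417.8 -413.4   42. ]
lip on z 60 [ 414.7 -288.1   60. ] [ 416.9 -407.7   60. ]
lip on z 80 [ 413.7 -283.8   80. ] [ 415.9 -401.4   80. ]
lip on z 100 [ 412.8 -279.5  100. ] [ 414.9 -395.1  100. ]
handle end [ 415.6 -125.   115.9] [[-0.7 -0.8]] [[1.  0.1]]
handle root [474.  -80.5  48.5] [[0.6 0.6]] [[-0.8 -0.1]]
scoop back top R [ 507.  -104.3   50.6] [[-0.1 -0.1]] [[0.1 0. ]]
lipL? [529.6   7.7   0. ] [527.4   7.2  16. ]
lipR [573.3 -46.9   0. ] [570.5 -46.8  16. ]
back R [ 506.7 -104.6   50. ] [ 513. -107.    0.]
back L [451.9 -42.6  50. ] [456. -43.   0.]
570
cream [476. 360.  82.]
counter edge [367.  23.   0.]
mug L [ 664. -133.   80.]
microwave [578.  33. 150.]
mw front [620. 128.   0.]
```

```bash
cat > plan.py <<'E'
from h import *
from cell import read_state
def R(az,tau):  # deg; tool z points to az, tau up from straight down; tool x forward-up
    return Ro.from_euler("z",az,degrees=True)*Ro.from_euler("y",-tau,degrees=True)*Ro.from_euler("x",180,degrees=True)
def plan(wps,s=None,nd=3):
    """wps: (pos TCP, az, tau, closure, rows). interpolates from present; prints rows"""
    s=s or read_state(); p0=np.array(s["eef_pos"]);R0=Ro.from_euler("xyz",s["tool_rot"])
    p,r=p0,R0;out=[]
    for q,az,tau,c,n in wps:
        q=np.array(q,float);r1=R(az,tau);rv=(r.inv()*r1).as_rotvec()
        k=max(np.linalg.norm(q-p)/41,np.degrees(np.linalg.norm(rv))/7)
        for i in range(n):
            a=(i+1)/n;pp=p+(q-p)*a;rr=r*Ro.from_rotvec(rv*a)
            sh=R0.inv().apply(pp-p0)/300;tn=(R0.inv()*rr).as_rotvec()/(np.pi/2)
            out.append(" ".join(f"{v:.{nd}f}".rstrip("0").rstrip(".") for v in [*sh,*tn,c]))
        if k>n: print("needs rows",round(k,1),"for",q)
        p,r=q,r1
    for i in range(0,len(out),12): print(";".join(out[i:i+12]))
def st():
    s=read_state();print(s["clock"],np.round(s["eef_pos"],1),np.round(s["tool_rot"],3),"q",np.round(s["qpos"],2),"F",np.round(s["force"],1),"w",round(s["width"],1),round(s["gripper_force"],1));return s
E
python3 - <<'E'
from plan import *
s=st()
plan([((330,-345,160),15,45,1,11)],s)
E
```

```text
0.15 [ 225.1 -609.3  244.6] [-3.14   0.     0.354] q [ 1.15  0.63  0.04  1.52 -0.03  1.   -0.02] F [-0.6  0.2 -0.2] w 84.7 0.0
0.058 -0.064 0.026 -0.002 0.045 0.005 1;0.115 -0.128 0.051 -0.004 0.091 0.01 1;0.173 -0.192 0.077 -0.007 0.136 0.015 1;0.23 -0.256 0.103 -0.009 0.182 0.02 1;0.288 -0.32 0.129 -0.011 0.227 0.025 1;0.345 -0.385 0.154 -0.013 0.273 0.03 1;0.403 -0.449 0.18 -0.015 0.318 0.035 1;0.461 -0.513 0.206 -0.017 0.363 0.04 1;0.518 -0.577 0.232 -0.02 0.409 0.045 1;0.576 -0.641 0.257 -0.022 0.454 0.05 1;0.633 -0.705 0.283 -0.024 0.5 0.055 1
```

move_arm(
  rows="0.12 -0.13 0.05 0 0.09 0.01 1;0.23 -0.26 0.1 -0.01 0.18 0.02 1;0.35 -0.385 0.154 -0.013 0.27 0.03 1;0.46 -0.51 0.2 -0.017 0.36 0.04 1;0.58 -0.64 0.26 -0.022 0.45 0.05 1;0.633 -0.705 0.283 -0.024 0.5 0.055 1;0.633 -0.705 0.283 -0.024 0.5 0.055 1;0.633 -0.705 0.283 -0.024 0.5 0.055 1;0.633 -0.705 0.283 -0.024 0.5 0.055 1;0.633 -0.705 0.283 -0.024 0.5 0.055 1;0.633 -0.705 0.283 -0.024 0.5 0.055 1;0.633 -0.705 0.283 -0.024 0.5 0.055 1",
)

```text
clock: 1.15
eef_pos: [330.3, -347.8, 160.8]
tool_rot: [3.134, -0.784, 0.266]
force: [0.3, -0.3, -0.7]
width: 0.1
gripper_force: 0.0
```

```bash
python3 - <<'E'
from plan import *
from cell import get_image
s=st()
d=get_image("wrist");cv2.imwrite("pics/w1.png",d["img"][:,:,::-1])
E=ext(d,s)
print("cam",E[:3,3])
print(proj(d,[[415,-282,92],[415,-396,92],[665,-338,122]],E).round())
plan([((380,-345,70),15,45,1,4),((420,-340,62),15,45,1,3),((420,-340,110),15,45,1,4)],s)
E
```

```text
1.15 [ 330.3 -347.8  160.8] [ 3.134 -0.784  0.266] q [ 1.8   0.81 -0.82  2.27 -0.99  0.26  0.85] F [ 0.3 -0.3 -0.7] w 0.1 0.0
cam [ 292.02781496 -358.69271068  301.50864924]
[[268. 170.]
 [410. 203.]
 [393. -23.]]
-0.025 0.008 0.082 0.001 0 0 1;-0.049 0.016 0.164 0.001 0 0.001 1;-0.074 0.024 0.247 0.002 0.001 0.001 1;-0.099 0.032 0.329 0.003 0.001 0.002 1;-0.074 0.038 0.367 0.003 0.001 0.002 1;-0.049 0.044 0.404 0.003 0.001 0.002 1;-0.023 0.05 0.442 0.003 0.001 0.002 1;0.005 0.05 0.414 0.003 0.001 0.002 1;0.033 0.05 0.385 0.003 0.001 0.002 1;0.061 0.051 0.357 0.003 0.001 0.002 1;0.09 0.051 0.329 0.003 0.001 0.002 1
```

View pics/w1.png

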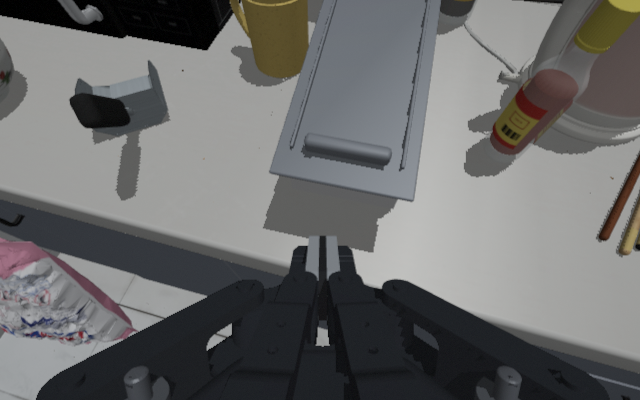

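The wrist view shows the lid's lip corners at (272,173) and (413,199), within 4 px of my estimate, so the lip is at about x=415, z≈90.

move_arm(
  rows="-0.025 0.008 0.08 0 0 0 1;-0.05 0.016 0.165 0 0 0 1;-0.075 0.024 0.25 0 0 0 1;-0.1 0.032 0.33 0 0 0 1;-0.074 0.038 0.367 0 0 0 1;-0.05 0.044 0.404 0 0 0 1;-0.023 0.05 0.442 0 0 0 1;-0.023 0.05 0.442 0 0 0 1;0.005 0.05 0.414 0 0 0 1;0.02 0.05 0.4 0 0 0 1;0.033 0.05 0.385 0 0 0 1",
)

```text
clock: 2.12
eef_pos: [411.2, -367.7, 98.4]
tool_rot: [-3.099, -0.772, 0.259]
force: [-7.9, -4.3, -1.8]
width: -0.2
gripper_force: 3.6
```

```bash
python3 - <<'E'
from plan import *
s=st()
w=[];H=np.array([665,120])
# TCP follows lip arc radius ~ 240, tool tip under lid
for a,tau in [(5,45),(15,45),(25,45),(35,45),(45,45),(55,45),(65,45),(75,45),(85,48),(92,50)]:
    a=np.radians(a);rad=235
    q=H+rad*np.array([-np.cos(a),np.sin(a)])-10*np.array([np.sin(a),np.cos(a)])-14*np.array([.7,-.7])
    w.append(((q[0],-340,q[1]),15,tau,1,1 if a<.1 else 2));print(q.round())
plan(w,s)
E
```

```text
2.1167 [ 411.2 -367.7   98.4] [-3.099 -0.772  0.259] q [ 1.57  0.94 -0.72  2.12 -1.1   0.23  0.91] F [-7.9 -4.3 -1.8] w -0.2 3.6
[420. 140.]
[426. 181.]
[438. 220.]
[457. 256.]
[482. 289.]
[512. 317.]
[547. 339.]
[585. 354.]
[625. 363.]
[653. 365.]
needs rows 1.2 for [ 420.22268852 -340.          140.31965256]
0.135 -0.084 -0.06 -0.026 0.008 -0.002 1;0.189 -0.084 -0.102 -0.026 0.008 -0.002 1;0.242 -0.083 -0.145 -0.026 0.008 -0.002 1;0.302 -0.08 -0.178 -0.026 0.008 -0.002 1;0.362 -0.076 -0.211 -0.026 0.008 -0.002 1;0.426 -0.069 -0.233 -0.026 0.008 -0.002 1;0.49 -0.061 -0.256 -0.026 0.008 -0.002 1;0.557 -0.051 -0.267 -0.026 0.008 -0.002 1;0.623 -0.041 -0.278 -0.026 0.008 -0.002 1;0.69 -0.028 -0.278 -0.026 0.008 -0.002 1;0.758 -0.015 -0.277 -0.026 0.008 -0.002 1;0.823 0 -0.265 -0.026 0.008 -0.002 1
0.889 0.015 -0.253 -0.026 0.008 -0.002 1;0.951 0.033 -0.23 -0.026 0.008 -0.002 1;1.012 0.05 -0.207 -0.026 0.008 -0.002 1;1.069 0.068 -0.173 -0.026 0.025 -0.002 1;1.125 0.087 -0.139 -0.026 0.042 -0.002 1;1.161 0.1 -0.11 -0.026 0.053 -0.002 1;1.196 0.114 -0.081 -0.026 0.064 -0.003 1
```

```bash
python3 - <<'E'
from plan import *
from cell import get_image
d=get_image("wrist")["img"][:,:,::-1];t=get_image("scene")["img"][:,:,::-1]
cv2.imwrite("pics/w2.png",np.hstack([cv2.resize(d[50:350,160:480],(400,375)),cv2.resize(t[100:220,300:428],(400,375))]))
E
```

```text
(no output)
```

View pics/w2.png

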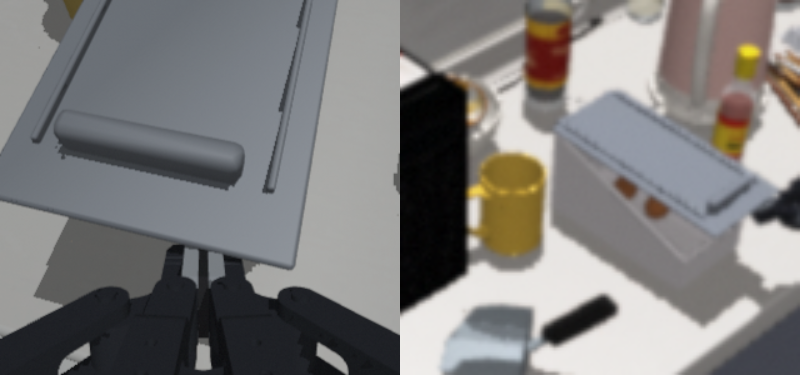

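The wrist view shows the fingertips under the lid's lip near the right corner. The scene view shows the lid ajar, with two walnuts visible through the gap. Next I lift along the arc.

move_arm(
  rows="0.06 -0.02 -0.06 0 0 0 1;0.13 -0.04 -0.1 0 0 0 1;0.19 -0.05 -0.13 0 0 0 1;0.24 -0.06 -0.16 0 0 0 1;0.3 -0.06 -0.18 0 0 0 1;0.36 -0.06 -0.21 0 0 0 1;0.42 -0.06 -0.233 0 0 0 1;0.49 -0.06 -0.256 0 0 0 1;0.557 -0.05 -0.267 0 0 0 1;0.62 -0.04 -0.278 0 0 0 1",
)

```text
clock: 3.05
eef_pos: [484.3, -336.3, 293.1]
tool_rot: [-3.1, -0.78, 0.268]
force: [-0.5, 0.1, -0.9]
width: 0.1
gripper_force: 0.6
```

```bash
python3 - <<'E'
from plan import *
s=st()
w=[];H=np.array([665,120])
for a,tau in [(55,45),(65,45),(75,45),(85,48),(90,50)]:
    a=np.radians(a);rad=225
    q=H+rad*np.array([-np.cos(a),np.sin(a)])-10*np.array([np.sin(a),np.cos(a)])-14*np.array([.7,-.7])
    w.append(((q[0],-350,q[1]),10,tau,1,2));print(q.round())
plan(w,s)
E
```

```text
3.05 [ 484.3 -336.3  293.1] [-3.1   -0.78   0.268] q [ 1.32  0.52 -0.53  2.   -0.94  0.59  0.38] F [-0.5  0.1 -0.9] w 0.1 0.6
[518. 308.]
[551. 329.]
[587. 345.]
[626. 353.]
[645. 355.]
0.052 0.038 0.014 -0.034 0.002 0.021 1;0.104 0.075 0.028 -0.068 0.004 0.042 1;0.167 0.09 0.04 -0.068 0.004 0.042 1;0.229 0.105 0.052 -0.068 0.004 0.042 1;0.288 0.122 0.074 -0.068 0.004 0.042 1;0.347 0.139 0.097 -0.068 0.004 0.042 1;0.401 0.157 0.129 -0.069 0.021 0.041 1;0.455 0.176 0.162 -0.069 0.038 0.04 1;0.479 0.185 0.181 -0.07 0.049 0.04 1;0.504 0.195 0.201 -0.07 0.06 0.039 1
```

move_arm(
  rows="0.05 0.04 0.014 -0.03 0 0.02 1;0.1 0.075 0.028 -0.068 0 0.04 1;0.167 0.09 0.04 -0.068 0 0.04 1;0.23 0.105 0.052 -0.068 0 0.04 1;0.29 0.122 0.074 -0.068 0 0.04 1;0.347 0.139 0.097 -0.068 0 0.04 1;0.4 0.157 0.129 -0.068 0.02 0.04 1;0.455 0.176 0.162 -0.068 0.04 0.04 1;0.48 0.185 0.18 -0.068 0.05 0.04 1;0.504 0.195 0.2 -0.07 0.06 0.04 1;0.504 0.195 0.2 -0.07 0.06 0.04 1",
)

```text
clock: 3.97
eef_pos: [645.3, -349.9, 353.2]
tool_rot: [-3.135, -0.874, 0.168]
force: [-0.4, 0.1, 0.1]
width: 0.1
gripper_force: 0.0
```

```bash
python3 - <<'E'
from plan import *
from cell import get_image
s=st()
d=get_image("wrist");t=get_image("top");sc=get_image("scene")
np.save("w3.npy",dict(d=d,s=s),allow_pickle=True);np.save("top3.npy",t,allow_pickle=True);np.save("scene3.npy",sc,allow_pickle=True)
a=cv2.resize(t["img"][130:260,360:490,::-1],(400,400),interpolation=3);b=cv2.resize(sc["img"][90:210,310:430,::-1],(400,400),interpolation=3)
cv2.imwrite("pics/m3.png",np.hstack([a,b]))
E
```

```text
3.9667 [ 645.3 -349.9  353.2] [-3.135 -0.874  0.168] q [ 1.09  0.55 -0.53  1.79 -0.99  0.45  0.13] F [-0.4  0.1  0.1] w 0.1 0.0
```

View pics/m3.png

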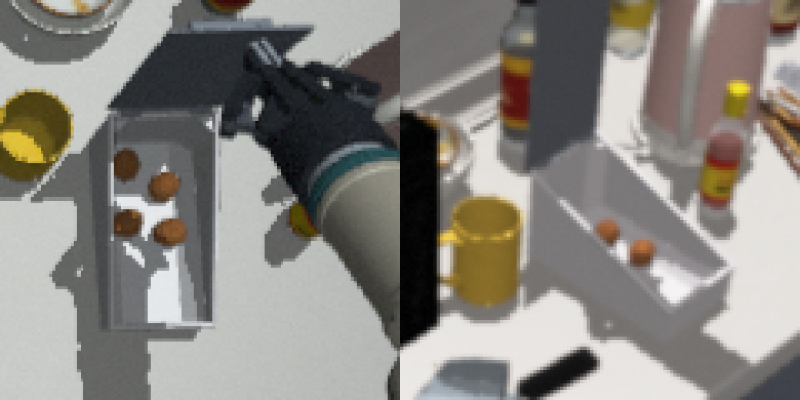

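The top view (crop scale 3.08) shows the lid nearly upright and four walnuts in the back half of the bin, at crop pixels (126,165), (163,186), (127,222) and (170,231). The front of the bin is empty. I nudge the lid a little further and back off.

move_arm(
  rows="0.02 0.005 0.02 0 0 0 1;0.04 0.01 0.047 0 0 0 1;0.04 0.01 0.047 0 0 0 1;-0.04 -0.01 -0.05 0 0 0 1;-0.14 -0.05 -0.17 0 0 0 0;-0.22 -0.08 -0.28 0 0 0 -1;-0.3 -0.1 -0.36 0 0 0 -1",
)

```text
clock: 4.7
eef_pos: [500.5, -344.1, 354.4]
tool_rot: [-3.137, -0.874, 0.171]
force: [-0.7, -2.7, -0.4]
width: 36.0
gripper_force: 0.0
```

```bash
python3 - <<'E'
from plan import *
s=st()
t=np.load("top3.npy",allow_pickle=True).item()
A=lambda x,y:(360+x/3.077,130+y/3.077)
for p,z in [((126,165),30),((163,186),24),((127,222),30),((170,231),24)]: print("nut",onz(t,*A(*p),z).round())
print("rim FL",onz(t,*A(110,327),50).round(),"FR",onz(t,*A(213,325),50).round(),"BL",onz(t,*A(110,110),120).round(),"BR",onz(t,*A(219,110),120).round())
# pregrasp & grasp on scoop
az=38.5;u=np.array([np.cos(np.radians(az)),np.sin(np.radians(az)),0]);O=np.array([485.5,-69,0])
G=O-67*u+[0,0,89]
for tau in(20,30):
    zt=np.sin(np.radians(tau))*u-np.array([0,0,np.cos(np.radians(tau))])
    T=G+5*zt; print("grasp TCP",tau,T.round(1),"pre",(T-70*zt).round(1))
tau=25;zt=np.sin(np.radians(tau))*u-np.array([0,0,np.cos(np.radians(tau))]);P=G+5*zt-80*zt
plan([((480,-260,260),25,35,-1,6),(P,az,tau,-1,6)],s)
E
```

```text
4.7 [ 500.5 -344.1  354.4] [-3.137 -0.874  0.171] q [ 1.46  0.45 -0.71  2.02 -1.05  0.51  0.35] F [-0.7 -2.7 -0.4] w 36.0 0.0
nut [ 625. -313.   30.]
nut [ 603. -354.   24.]
nut [ 562. -312.   30.]
nut [ 554. -359.   24.]
rim FL [ 448. -285.   50.] FR [ 450. -393.   50.] BL [ 662. -278.  120.] BR [ 663. -389.  120.]
grasp TCP 20 [ 434.4 -109.6   84.3] pre [ 415.7 -124.5  150.1]
grasp TCP 30 [ 435.  -109.2   84.7] pre [ 407.6 -130.9  145.3]
-0.042 -0.048 0.031 0.019 -0.028 -0.021 -1;-0.085 -0.096 0.063 0.037 -0.056 -0.041 -1;-0.127 -0.143 0.094 0.056 -0.084 -0.062 -1;-0.169 -0.191 0.126 0.074 -0.111 -0.083 -1;-0.212 -0.239 0.157 0.093 -0.139 -0.104 -1;-0.254 -0.287 0.188 0.111 -0.167 -0.124 -1;-0.315 -0.365 0.205 0.125 -0.185 -0.146 -1;-0.376 -0.442 0.221 0.139 -0.203 -0.168 -1;-0.438 -0.52 0.237 0.152 -0.22 -0.189 -1;-0.499 -0.597 0.254 0.166 -0.238 -0.211 -1;-0.56 -0.675 0.27 0.179 -0.256 -0.232 -1;-0.621 -0.753 0.286 0.193 -0.274 -0.254 -1
```

move_arm(
  rows="-0.085 -0.096 0.063 0.037 -0.056 -0.04 -1;-0.17 -0.19 0.126 0.074 -0.11 -0.08 -1;-0.254 -0.287 0.188 0.111 -0.167 -0.124 -1;-0.315 -0.365 0.205 0.125 -0.185 -0.146 -1;-0.376 -0.442 0.22 0.139 -0.2 -0.168 -1;-0.438 -0.52 0.237 0.152 -0.22 -0.19 -1;-0.5 -0.6 0.254 0.166 -0.238 -0.21 -1;-0.56 -0.675 0.27 0.18 -0.256 -0.232 -1;-0.62 -0.753 0.286 0.193 -0.274 -0.254 -1;-0.62 -0.753 0.286 0.193 -0.274 -0.254 -1;-0.62 -0.753 0.286 0.193 -0.274 -0.254 -1",
)

```text
clock: 5.62
eef_pos: [408.8, -128.5, 156.4]
tool_rot: [-3.137, -0.435, 0.672]
force: [-0.7, -0.5, 0.3]
width: 85.5
gripper_force: 0.0
```

```bash
python3 - <<'E'
from plan import *
from cell import get_image
s=st()
d=get_image("wrist");E=ext(d,s);np.save("w4.npy",dict(d=d,s=s),allow_pickle=True)
im=d["img"][:,:,::-1].copy()
az=38.5;u=np.array([np.cos(np.radians(az)),np.sin(np.radians(az)),0]);v=np.array([-u[1],u[0],0]);O=np.array([485.5,-69,0])
f=lambda x,y,z:O+x*u+y*v+np.array([0,0,z])
for p in proj(d,[f(-91,0,113),f(-67,0,89),f(-6,0,28),f(90,0,0),f(-6,42,50),f(-6,-42,50)],E): cv2.circle(im,tuple(int(i) for i in p),4,(0,0,255),1);print(p.round())
cv2.imwrite("pics/w4.png",im)
E
```

```text
5.6167 [ 408.8 -128.5  156.4] [-3.137 -0.435  0.672] q [ 0.86  0.52 -0.42  2.36 -1.    0.24  0.57] F [-0.7 -0.5  0.3] w 85.5 0.0
[322. 251.]
[322. 215.]
[323. 154.]
[323.  73.]
[273. 147.]
[373. 147.]
```

View pics/w4.png

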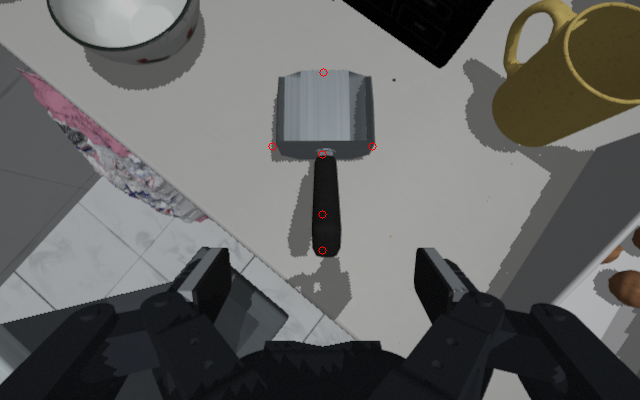

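The wrist view shows the handle end at (326,250) and the blade lip at (324,71). My projected points fall within 4 px of the handle axis, so I descend and grip.

move_arm(
  rows="0 0.005 0.09 0 -0.02 0 -1;0 0.005 0.18 0 -0.04 0 -1;0 0.005 0.225 0 -0.05 0 -1;0 0.005 0.268 0 -0.05 0 -1;0 0.005 0.268 0 -0.05 0 -1;0 0.005 0.268 0 -0.05 0 0.3;0 0.005 0.268 0 -0.05 0 1;0 0.005 0.268 0 -0.05 0 1;0 0.005 0.268 0 -0.05 0 1;0 0.005 0.268 0 -0.05 0 1",
)

```text
clock: 6.5
eef_pos: [445.2, -122.2, 102.2]
tool_rot: [-3.11, -0.344, 0.668]
force: [0.2, 0.3, -0.1]
width: 25.6
gripper_force: 0.1
```

```bash
python3 - <<'E'
from plan import *
s=st()
E
```

```text
6.5 [ 445.2 -122.2  102.2] [-3.11  -0.344  0.668] q [ 0.57  0.63 -0.19  2.28 -1.1   0.23  0.6 ] F [ 0.2  0.3 -0.1] w 25.6 0.1
```

move_arm(
  rows="0 0 0 0 0 0 -1;0 0 0 0 0 0 -1;0 0 0 0 0 0 -1;0 0 -0.1 0 0 0 -1;0 0 -0.2 0 0 0 -1",
)

```text
clock: 6.92
eef_pos: [429.7, -134.7, 157.6]
tool_rot: [-3.104, -0.342, 0.668]
force: [0.3, 0.3, 1.5]
width: 83.8
gripper_force: 0.0
```

```bash
python3 - <<'E'
from plan import *
s=st()
az=38.5;u=np.array([np.cos(np.radians(az)),np.sin(np.radians(az)),0]);G=np.array([433.1,-110.7,89])+1.5*np.array([u[1],-u[0],0])
tau=8;zt=np.sin(np.radians(tau))*u-np.array([0,0,np.cos(np.radians(tau))])
T=G+5*zt
plan([(T-70*zt,az,tau,-1,5),(T-70*zt,az,tau,-1,2)],s)
E
```

```text
6.9167 [ 429.7 -134.7  157.6] [-3.104 -0.342  0.668] q [ 0.46  0.5   0.03  2.26 -0.91  0.43  0.44] F [0.3 0.3 1.5] w 83.8 0.0
0.004 -0.01 0.005 -0.005 -0.026 0 -1;0.009 -0.02 0.01 -0.009 -0.052 0 -1;0.013 -0.03 0.015 -0.014 -0.077 0 -1;0.018 -0.04 0.02 -0.019 -0.103 0 -1;0.022 -0.05 0.025 -0.023 -0.129 0 -1;0.022 -0.05 0.025 -0.023 -0.129 0 -1;0.022 -0.05 0.025 -0.023 -0.129 0 -1
```

move_arm(
  rows="0.004 -0.01 0.005 -0.005 -0.026 0 -1;0.01 -0.02 0.01 -0.01 -0.05 0 -1;0.013 -0.03 0.015 -0.014 -0.077 0 -1;0.018 -0.04 0.02 -0.02 -0.1 0 -1;0.022 -0.05 0.025 -0.023 -0.13 0 -1;0.022 -0.05 0.025 -0.023 -0.13 0 -1",
)

```text
clock: 7.42
eef_pos: [429.3, -115.3, 153.8]
tool_rot: [3.137, -0.138, 0.679]
force: [0.8, 1.0, -0.4]
width: 85.3
gripper_force: 0.0
```

```bash
python3 - <<'E'
from plan import *
from cell import get_image
s=st()
d=get_image("wrist");E=ext(d,s);g=d["img"].max(2)
az=38.5;u=np.array([np.cos(np.radians(az)),np.sin(np.radians(az)),0]);v=np.array([-u[1],u[0],0]);O=np.array([485.5,-69,0])
f=lambda x,y,z:O+x*u+y*v+np.array([0,0,z])
p=proj(d,[f(-91,0,113),f(-67,0,89),f(-6,0,28)],E);print(p.round())
for r in np.linspace(p[2,1],p[0,1]+10,9).astype(int):
    if r>395: break
    c=np.where(g[r,240:400]<50)[0]+240
    print(r,(c.min(),c.max(),len(c)) if len(c) else None)
G=np.array([433.1,-110.7,89])+1.5*np.array([u[1],-u[0],0])
tau=8;zt=np.sin(np.radians(tau))*u-np.array([0,0,np.cos(np.radians(tau))])
plan([(G+5*zt,az,tau,-1,3)],s)
E
```

```text
7.4167 [ 429.3 -115.3  153.8] [ 3.137 -0.138  0.679] q [ 0.06  0.5   0.31  2.24 -0.66  0.43  0.05] F [ 0.8  1.  -0.4] w 85.3 0.0
[[317. 271.]
 [318. 222.]
 [319. 134.]]
133 None
152 (np.int64(321), np.int64(342), 22)
170 (np.int64(323), np.int64(347), 25)
188 (np.int64(326), np.int64(352), 27)
207 (np.int64(330), np.int64(357), 28)
225 (np.int64(334), np.int64(361), 28)
243 (np.int64(337), np.int64(366), 30)
262 (np.int64(341), np.int64(366), 26)
280 None
-0.004 -0 0.078 0.001 0 0.002 -1;-0.007 -0 0.156 0.002 0 0.003 -1;-0.011 -0 0.233 0.003 0.001 0.005 -1
```

```bash
python3 - <<'E'
from plan import *
from cell import get_image
s=st()
d=get_image("wrist");E=ext(d,s)
cv2.imwrite("pics/w5.png",d["img"][:,:,::-1])
a=onz(d,332,152,41,E);b=onz(d,347,222,89,E);c=onz(d,352.5,258,107,E)
print(a,b,c);dd=a-c;print("az",np.degrees(np.arctan2(dd[1],dd[0])),"horiz len",np.hypot(*dd[:2]),"exp",66)
m=(d["img"].min(2)>0)
az=np.degrees(np.arctan2(dd[1],dd[0]));u=np.array([np.cos(np.radians(az)),np.sin(np.radians(az)),0]);v=np.array([-u[1],u[0],0])
O=b+67*u-[0,0,89];f=lambda x,y,z:O+x*u+y*v+np.array([0,0,z])
print(O,proj(d,[f(-91,0,113),f(-6,0,28),f(90,0,0),f(-6,42,50),f(-6,-42,50)],E).round())
E
```

```text
7.4667 [ 429.  -116.6  153.8] [ 3.136 -0.14   0.678] q [ 0.06  0.5   0.31  2.24 -0.67  0.43  0.05] F [-0.   0.1 -0.9] w 85.0 0.0
[475.5338886  -91.68986484  41.        ] [ 445.11151319 -126.96032032   89.        ] [ 432.03133844 -140.14901628  107.        ]
az 48.08517353706086 horiz len 65.12112736508324 exp 66
[489.86919751 -77.10302703   0.        ] [[356. 270.]
 [330. 134.]
 [312.  26.]
 [276. 142.]
 [385. 124.]]
```

View pics/w5.png

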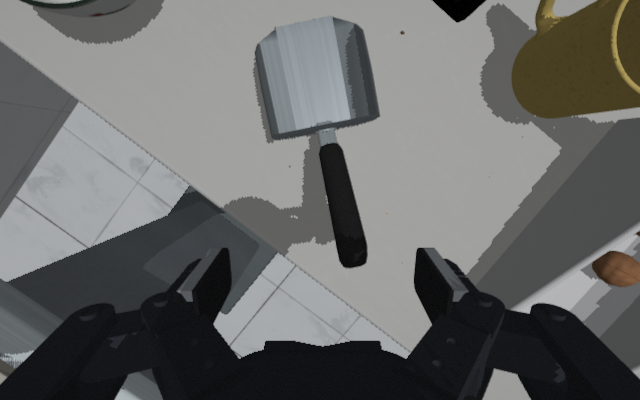

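The wrist view shows the scoop turned by the earlier closing. Its handle end is now at (352,262) and the lip middle at about (308,22), which matches the new estimate of azimuth 48 and grip point (445,-127,89).

```bash
python3 - <<'E'
from plan import *
s=st()
az=48;u=np.array([np.cos(np.radians(az)),np.sin(np.radians(az)),0]);G=np.array([445.1,-127,88])
tau=8;zt=np.sin(np.radians(tau))*u-np.array([0,0,np.cos(np.radians(tau))])
T=G+5*zt;print(T)
plan([(T-60*zt,az,tau,-1,3),(T,az,tau,-1,3)],s)
E
```

```text
7.5167 [ 428.5 -117.7  153.8] [ 3.136 -0.14   0.675] q [ 0.07  0.5   0.31  2.24 -0.67  0.43  0.05] F [-0.  -0.  -0.8] w 85.5 0.0
[ 445.56562491 -126.48287115   83.04865966]
-0.002 0.021 0.012 0.006 0 -0.034 -1;-0.004 0.042 0.025 0.012 0 -0.068 -1;-0.006 0.063 0.037 0.018 0 -0.103 -1;-0.007 0.061 0.104 0.018 0 -0.103 -1;-0.007 0.059 0.171 0.018 0 -0.103 -1;-0.007 0.057 0.237 0.018 0 -0.103 -1
```

move_arm(
  rows="0 0.02 0.01 0 0 -0.034 -1;0 0.042 0.025 0.01 0 -0.07 -1;-0.006 0.063 0.037 0.018 0 -0.1 -1;-0.006 0.063 0.037 0.018 0 -0.1 -1;-0.007 0.06 0.1 0.018 0 -0.1 -1;-0.007 0.06 0.17 0.018 0 -0.1 -1;-0.007 0.058 0.237 0.018 0 -0.1 -1;-0.007 0.058 0.237 0.018 0 -0.1 -1;-0.007 0.058 0.237 0.018 0 -0.1 -1",
)

```text
clock: 8.27
eef_pos: [444.1, -128.0, 82.9]
tool_rot: [-3.138, -0.139, 0.827]
force: [0.5, -0.0, -0.3]
width: 85.6
gripper_force: 0.0
```

```bash
python3 - <<'E'
from plan import *
from cell import get_image
s=st()
az=48;u=np.array([np.cos(np.radians(az)),np.sin(np.radians(az)),0]);e=np.array(s["eef_pos"])-[445.1,-127,88]
print("along",e@u,"lat",e@[-u[1],u[0],0])
d=get_image("wrist");E=ext(d,s);g=d["img"].max(2)
for r in range(20,330,20):
    c=np.where(g[r,240:400]<50)[0]+240
    print(r,(c.min(),c.max(),len(c)) if len(c) else None)
E
```

```text
8.2667 [ 444.1 -128.    82.9] [-3.138 -0.139  0.827] q [ 0.23  0.65  0.12  2.21 -0.73  0.3   0.28] F [ 0.5 -0.  -0.3] w 85.6 0.0
along -1.4406349186867264 lat 0.08097577246410692
20 None
40 None
60 None
80 None
100 None
120 None
140 None
160 (np.int64(297), np.int64(330), 34)
180 (np.int64(296), np.int64(331), 36)
200 (np.int64(296), np.int64(332), 37)
220 (np.int64(295), np.int64(334), 40)
240 (np.int64(295), np.int64(335), 41)
260 (np.int64(294), np.int64(336), 43)
280 (np.int64(293), np.int64(337), 45)
300 (np.int64(293), np.int64(338), 46)
320 (np.int64(293), np.int64(339), 47)
```

move_arm(
  rows="0 -0.008 0 0 0 0 -1;0 -0.008 0 0 0 0 0.2;0 -0.008 0 0 0 0 1;0 -0.008 0 0 0 0 1;0 -0.008 0 0 0 0 1;0 -0.008 0 0 0 0 1;0 -0.008 0 0 0 0 1;0 -0.008 0 0 0 0 1",
)

```text
clock: 8.98
eef_pos: [443.6, -125.8, 83.4]
tool_rot: [-3.14, -0.139, 0.831]
force: [-0.3, -0.3, 3.6]
width: 17.7
gripper_force: 59.4
```

```bash
python3 - <<'E'
from plan import *
s=st()
e=np.array(s["eef_pos"])
plan([(e+[0,0,60],48,8,1,4),((430,-200,200),25,8,1,4),((400,-300,260),5,8,1,4)],s)
E
```

```text
8.9833 [ 443.6 -125.8   83.4] [-3.14  -0.139  0.831] q [ 0.23  0.65  0.11  2.22 -0.73  0.29  0.29] F [-0.3 -0.3  3.6] w 17.7 59.4
0.007 -0 -0.05 -0 0 -0.001 1;0.014 -0 -0.099 -0 0 -0.002 1;0.021 -0 -0.149 -0 0 -0.003 1;0.028 -0 -0.198 -0 0 -0.004 1;-0.019 0.033 -0.252 -0.009 0 0.059 1;-0.065 0.066 -0.306 -0.018 0 0.122 1;-0.111 0.099 -0.361 -0.027 0 0.186 1;-0.157 0.133 -0.415 -0.036 0 0.249 1;-0.228 0.17 -0.475 -0.043 0.001 0.304 1;-0.299 0.208 -0.536 -0.051 0.001 0.359 1;-0.369 0.246 -0.596 -0.059 0.001 0.414 1;-0.44 0.283 -0.656 -0.066 0.001 0.469 1
```

```bash
cat > sc.py <<'E'
from plan import *
TX,TZ,T0=-68.5,83.4,8.0   # TCP in scoop frame, tool tilt when scoop is level
def tcp(lip,az,phi):  # phi lip-down deg -> TCP pos, az, tau
    p=np.radians(phi);a=np.radians(az);x,z=TX-90,TZ
    X=x*np.cos(p)+z*np.sin(p);Z=-x*np.sin(p)+z*np.cos(p)
    return np.array(lip)+[X*np.cos(a),X*np.sin(a),Z],az,T0-phi
def clear(lipx,lipz,phi,wx=(449,458),wz=51):
    p=np.radians(phi);pts=[(-96+i,0) for i in range(97)]+[(-106-i,18+i) for i in range(86)]+[(-97,8)]
    m=99
    for x,z in pts:
        X=lipx+x*np.cos(p)+z*np.sin(p);Z=lipz-x*np.sin(p)+z*np.cos(p)
        if wx[0]-3<X<wx[1]+3: m=min(m,Z-wz)
    return m
def go(ws,s=None): plan([(*tcp(l,a,ph),1,n) for l,a,ph,n in ws],s)
def lipnow(s):
    az=s["tool_rot"][2];phi=T0+np.degrees(s["tool_rot"][1]);p=np.radians(phi);x,z=90-TX,-TZ
    X=x*np.cos(p)+z*np.sin(p);Z=-x*np.sin(p)+z*np.cos(p)
    return (np.array(s["eef_pos"])+[X*np.cos(az),X*np.sin(az),Z]).round(1),"phi",round(phi,1),"az",round(np.degrees(az),1)
E
python3 - <<'E'
from sc import *
s=st();print(lipnow(s))
for lx in range(515,660,10): print(lx,[(ph,round(clear(lx,10,ph))) for ph in (0,5,10,15,20,25,30,38)])
w1=tcp((520,-338,150),1,38);print(w1)
plan([((435,-140,240),40,8,1,5),((440,-240,290),15,-8,1,4),(*w1,1,4)],s)
E
```

```text
8.9833 [ 443.6 -125.8   83.4] [-3.14  -0.139  0.831] q [ 0.23  0.65  0.11  2.22 -0.73  0.29  0.29] F [-0.3 -0.3  3.6] w 17.7 59.4
(array([ 5.504e+02, -8.800e+00, -1.000e-01]), 'phi', np.float64(0.0), 'az', np.float64(47.6))
515 [(0, -41), (5, -36), (10, -31), (15, -27), (20, -21), (25, -16), (30, -10), (38, 1)]
525 [(0, -41), (5, -35), (10, -30), (15, -24), (20, -17), (25, -11), (30, -4), (38, 9)]
535 [(0, -41), (5, -34), (10, -28), (15, -21), (20, -14), (25, -6), (30, 2), (38, 17)]
545 [(0, -41), (5, -34), (10, -26), (15, -18), (20, -10), (25, -2), (30, 33), (38, 99)]
555 [(0, -41), (5, -33), (10, -24), (15, 4), (20, 13), (25, 36), (30, 70), (38, 99)]
565 [(0, -23), (5, -14), (10, 0), (15, 15), (20, 35), (25, 64), (30, 99), (38, 99)]
575 [(0, -14), (5, -2), (10, 14), (15, 33), (20, 57), (25, 91), (30, 99), (38, 99)]
585 [(0, -4), (5, 10), (10, 29), (15, 50), (20, 79), (25, 99), (30, 99), (38, 99)]
595 [(0, 6), (5, 22), (10, 43), (15, 68), (20, 99), (25, 99), (30, 99), (38, 99)]
605 [(0, 16), (5, 34), (10, 57), (15, 85), (20, 99), (25, 99), (30, 99), (38, 99)]
615 [(0, 26), (5, 46), 
[... 297 characters left out ...]
, (38, 99)]
655 [(0, 99), (5, 99), (10, 99), (15, 99), (20, 99), (25, 99), (30, 99), (38, 99)]
(array([ 446.45766516, -339.28368623,  313.30244069]), 1, -30.0)
needs rows 4.2 for [ 440. -240.  290.]
0.004 0.002 -0.105 -0.002 0 0.017 1;0.007 0.004 -0.21 -0.005 0 0.033 1;0.011 0.006 -0.315 -0.007 0 0.05 1;0.015 0.008 -0.42 -0.01 0 0.067 1;0.019 0.01 -0.525 -0.012 0 0.084 1;-0.034 0.069 -0.574 -0.01 -0.043 0.154 1;-0.086 0.128 -0.623 -0.007 -0.086 0.224 1;-0.139 0.188 -0.673 -0.004 -0.129 0.294 1;-0.191 0.247 -0.722 -0.001 -0.172 0.364 1;-0.245 0.307 -0.75 0.024 -0.228 0.403 1;-0.299 0.366 -0.777 0.049 -0.285 0.441 1;-0.354 0.426 -0.804 0.074 -0.341 0.48 1
-0.408 0.486 -0.832 0.1 -0.398 0.518 1
```

move_arm(
  rows="0 0 -0.1 0 0 0.01 1;0.007 0.004 -0.21 -0.005 0 0.03 1;0.011 0.006 -0.315 -0.007 0 0.05 1;0.015 0.008 -0.42 -0.01 0 0.067 1;0.02 0.01 -0.525 -0.012 0 0.084 1;-0.034 0.07 -0.574 -0.01 -0.043 0.154 1;-0.086 0.13 -0.623 -0.007 -0.086 0.224 1;-0.14 0.19 -0.673 -0.004 -0.13 0.294 1;-0.19 0.247 -0.722 0 -0.17 0.364 1;-0.245 0.307 -0.75 0.024 -0.228 0.403 1;-0.3 0.366 -0.777 0.05 -0.285 0.441 1;-0.354 0.426 -0.804 0.074 -0.341 0.48 1",
)

```text
clock: 9.98
eef_pos: [445.7, -314.5, 307.6]
tool_rot: [-3.133, 0.431, 0.08]
force: [1.0, 0.2, -1.7]
width: 17.5
gripper_force: 59.0
```

```bash
python3 - <<'E'
from sc import *
s=st();print(lipnow(s))
go([((518,-338,110),1,41,5),((518,-338,110),1,41,2)],s)
E
```

```text
9.9833 [ 445.7 -314.5  307.6] [-3.133  0.431  0.08 ] q [ 0.01  0.74  0.83  1.46 -0.21  1.45 -0.67] F [ 1.   0.2 -1.7] w 17.5 59.0
(array([ 533.7, -307.4,  151.8]), 'phi', np.float64(32.7), 'az', np.float64(4.6))
0.012 0.017 0.017 0.003 -0.018 0.007 1;0.024 0.034 0.034 0.006 -0.037 0.014 1;0.035 0.051 0.051 0.008 -0.055 0.021 1;0.047 0.068 0.068 0.011 -0.074 0.028 1;0.059 0.085 0.085 0.014 -0.092 0.036 1;0.059 0.085 0.085 0.014 -0.092 0.036 1;0.059 0.085 0.085 0.014 -0.092 0.036 1
```

move_arm(
  rows="0.012 0.017 0.017 0 -0.02 0.007 1;0.024 0.034 0.034 0.006 -0.037 0.014 1;0.035 0.05 0.05 0.01 -0.055 0.02 1;0.047 0.068 0.068 0.01 -0.074 0.028 1;0.059 0.085 0.085 0.014 -0.092 0.036 1;0.059 0.085 0.085 0.014 -0.092 0.036 1;0.059 0.085 0.085 0.014 -0.092 0.036 1",
)

```text
clock: 10.57
eef_pos: [452.1, -339.1, 275.4]
tool_rot: [-3.14, 0.574, 0.019]
force: [0.1, 0.6, -1.4]
width: 17.3
gripper_force: 59.3
```

```bash
python3 - <<'E'
from sc import *
from cell import get_image
s=st();print(lipnow(s))
d=get_image("wrist");E=ext(d,s);np.save("w6.npy",dict(d=d,s=s),allow_pickle=True)
cv2.imwrite("pics/w6.png",d["img"][:,:,::-1])
l=lipnow(s)[0];print("lip px pred",proj(d,[l,l+[0,-26,0],l+[0,26,0]],E).round())
# nuts brown mask in wrist + top
t=get_image("top")
for n,dd,EE in(("w",d,E),("top",t,None)):
    h=cv2.cvtColor(dd["img"],cv2.COLOR_RGB2HSV);m=((h[:,:,0]<16)&(h[:,:,1]>100)&(h[:,:,2]>60)).astype(np.uint8)
    k,_,S,C=cv2.connectedComponentsWithStats(m)
    for i in range(1,k):
        if S[i,4]>(15 if n=="top" else 150) : 
            P=onz(dd,*C[i],24,EE)
            if abs(P[1]+337)<70 and 440<P[0]<680: print(n,C[i].round(),S[i,4],P.round())
go([((518,-338,60),1,41,3),((518,-338,14),1,41,3)],s)
E
```

```text
10.5667 [ 452.1 -339.1  275.4] [-3.14   0.574  0.019] q [ 0.06  0.89  0.82  1.34 -0.2   1.55 -0.71] F [ 0.1  0.6 -1.4] w 17.3 59.3
(array([ 517.4, -337.9,  108.6]), 'phi', np.float64(40.9), 'az', np.float64(1.1))
lip px pred [[321. -11.]
 [361. -10.]
 [281. -12.]]
top [403. 203.] 21 [ 560. -318.   24.]
top [414. 204.] 51 [ 556. -355.   24.]
0.03 0 0.045 -0 -0.001 0 1;0.06 0 0.089 -0 -0.001 0 1;0.091 0 0.134 -0 -0.002 0.001 1;0.118 0 0.177 -0 -0.002 0.001 1;0.146 0 0.22 -0 -0.002 0.001 1;0.174 0 0.263 -0 -0.002 0.001 1
```

move_arm(
  rows="0.03 0 0.045 0 0 0 1;0.06 0 0.09 0 0 0 1;0.09 0 0.134 0 0 0 1;0.118 0 0.177 0 0 0 1;0.146 0 0.22 0 0 0 1;0.16 0 0.24 0 0 0 1;0.174 0 0.263 0 0 0 1;0.174 0 0.263 0 0 0 1",
)

```text
clock: 11.33
eef_pos: [453.1, -338.8, 180.9]
tool_rot: [-3.14, 0.573, 0.018]
force: [0.6, 0.8, -1.5]
width: 17.4
gripper_force: 59.4
```

```bash
python3 - <<'E'
from sc import *
s=st();print(lipnow(s))
go([((520,-338,10.5),1,41,2),((545,-338,10.5),1,33,3),((575,-338,10.5),1,20,4),((600,-338,10.5),1,10,3)],s)
E
```

```text
11.3333 [ 453.1 -338.8  180.9] [-3.14   0.573  0.018] q [ 0.07  0.99  0.78  1.41 -0.26  1.4  -0.72] F [ 0.6  0.8 -1.5] w 17.4 59.4
(array([ 518.4, -337.6,   14.2]), 'phi', np.float64(40.8), 'az', np.float64(1.1))
0.006 0.001 0.003 -0 -0.001 0 1;0.012 0.001 0.006 -0.001 -0.002 0 1;0.021 0.002 0.015 -0.001 0.028 0 1;0.029 0.002 0.023 -0.001 0.058 0 1;0.038 0.003 0.032 -0.001 0.087 0 1;0.047 0.003 0.05 -0.001 0.123 0 1;0.055 0.004 0.068 -0.001 0.159 0 1;0.064 0.004 0.085 -0.001 0.195 0 1;0.073 0.005 0.103 -0.001 0.232 0 1;0.09 0.005 0.122 -0.001 0.269 0 1;0.107 0.006 0.142 -0.001 0.306 0 1;0.125 0.006 0.161 -0.001 0.343 0 1
```

move_arm(
  rows="0.006 0 0.003 0 0 0 1;0.012 0 0.006 0 0 0 1;0.016 0 0.01 0 0.014 0 1;0.021 0 0.015 0 0.028 0 1;0.025 0 0.019 0 0.043 0 1;0.029 0 0.023 0 0.058 0 1;0.033 0 0.027 0 0.072 0 1;0.038 0 0.032 0 0.087 0 1;0.042 0 0.041 0 0.105 0 1;0.047 0 0.05 0 0.123 0 1;0.051 0 0.059 0 0.141 0 1;0.055 0 0.068 0 0.159 0 1",
)

```text
clock: 12.33
eef_pos: [456.0, -339.5, 156.2]
tool_rot: [3.141, 0.32, 0.017]
force: [-0.4, 0.5, -1.5]
width: 17.3
gripper_force: 59.4
```

```bash
python3 - <<'E'
from sc import *
s=st();print(lipnow(s))
go([((575,-338,10),1,17,4),((595,-338,9.5),1,6,4),((610,-338,9.5),1,1,4)],s)
E
```

```text
12.3333 [ 456.  -339.5  156.2] [3.141 0.32  0.017] q [ 0.1   0.88  0.73  1.61 -0.38  1.1  -0.64] F [-0.4  0.5 -1.5] w 17.3 59.4
(array([ 561. , -337.7,   11.2]), 'phi', np.float64(26.3), 'az', np.float64(1.0))
-0.001 0.001 0.018 0 0.026 -0 1;-0.002 0.001 0.036 0 0.052 -0 1;-0.004 0.002 0.054 0 0.078 -0 1;-0.005 0.002 0.072 0 0.104 -0 1;0.001 0.002 0.094 0 0.134 -0 1;0.007 0.003 0.116 0 0.165 -0 1;0.013 0.003 0.138 0 0.195 -0 1;0.018 0.003 0.16 0 0.226 -0 1;0.027 0.003 0.169 0 0.24 -0 1;0.036 0.004 0.177 0 0.254 -0 1;0.045 0.004 0.186 0 0.268 -0 1;0.054 0.004 0.195 0 0.281 -0 1
```

move_arm(
  rows="0 0 0.018 0 0.026 0 1;-0.002 0 0.036 0 0.052 0 1;-0.004 0 0.054 0 0.078 0 1;-0.005 0 0.072 0 0.104 0 1;0 0 0.094 0 0.134 0 1;0.007 0 0.116 0 0.165 0 1;0.013 0 0.138 0 0.195 0 1;0.018 0 0.16 0 0.226 0 1;0.027 0 0.169 0 0.24 0 1;0.036 0 0.177 0 0.254 0 1;0.045 0 0.186 0 0.268 0 1;0.054 0 0.195 0 0.28 0 1",
)

```text
clock: 13.33
eef_pos: [452.2, -339.8, 95.8]
tool_rot: [3.141, -0.118, 0.017]
force: [-0.2, 0.0, -1.6]
width: 17.6
gripper_force: 59.3
```

```bash
cat > nuts.py <<'E'
from sc import *
from cell import get_image
def nuts(s,show=None):
    d=get_image("wrist");E=ext(d,s);sc=get_image("top")
    if show: cv2.imwrite(show,np.vstack([d["img"][:300,:,::-1],cv2.resize(sc["img"][140:240,340:500,::-1],(640,300))]) if 0 else d["img"][:,:,::-1])
    for n,dd,EE in(("w",d,E),("top",sc,None)):
        h=cv2.cvtColor(dd["img"],cv2.COLOR_RGB2HSV);m=((h[:,:,0]<17)&(h[:,:,1]>90)&(h[:,:,2]>40)).astype(np.uint8)
        m=cv2.morphologyEx(m,cv2.MORPH_OPEN,np.ones((3,3))) if n=="w" else m
        k,_,S,C=cv2.connectedComponentsWithStats(m)
        for i in range(1,k):
            if S[i,4]>(10 if n=="top" else 150):
                P=onz(dd,*C[i],26,EE)
                if abs(P[1]+337)<80 and 440<P[0]<690: print(n,C[i].round(),S[i].tolist(),P.round())
E
python3 - <<'E'
from nuts import *
s=st();print(lipnow(s));nuts(s,"pics/w7.png")
l=lipnow(s)[0];d=get_image("wrist");print(proj(d,[l,[657,-337,8],[657,-337,60]],ext(d,s)).round())
E
```

```text
13.3333 [ 452.2 -339.8   95.8] [ 3.141 -0.118  0.017] q [ 0.38  0.73  0.39  1.97 -0.74  0.5  -0.22] F [-0.2  0.  -1.6] w 17.6 59.3
(array([ 608.9, -337.2,    9. ]), 'phi', np.float64(1.2), 'az', np.float64(1.0))
top [406. 184.] [397, 176, 21, 18, 252] [ 624. -332.   26.]
[[ 321.  -12.]
 [ 322.  -95.]
 [ 321. -179.]]
```

```bash
python3 - <<'E'
from sc import *
s=st();print(lipnow(s))
go([((625,-338,9.3),1,0,5),((645,-338,9.3),1,0,7)],s)
E
```

```text
13.4833 [ 452.1 -339.7   95.6] [ 3.142 -0.117  0.016] q [ 0.38  0.73  0.39  1.97 -0.74  0.5  -0.22] F [-0.2  0.3 -1.8] w 17.4 59.3
(array([ 608.6, -337.2,    8.7]), 'phi', np.float64(1.3), 'az', np.float64(0.9))
0.009 0.001 0.003 0 0.003 -0 1;0.019 0.002 0.006 0 0.006 -0 1;0.028 0.003 0.009 0 0.009 -0.001 1;0.037 0.003 0.012 0 0.012 -0.001 1;0.047 0.004 0.015 0 0.014 -0.001 1;0.056 0.004 0.016 0 0.014 -0.001 1;0.066 0.004 0.018 0 0.014 -0.001 1;0.075 0.005 0.019 0 0.014 -0.001 1;0.084 0.005 0.02 0 0.014 -0.001 1;0.094 0.005 0.021 0 0.014 -0.001 1;0.103 0.005 0.022 0 0.014 -0.001 1;0.113 0.005 0.023 0 0.014 -0.001 1
```

move_arm(
  rows="0.01 0 0.003 0 0.003 0 1;0.02 0 0.006 0 0.006 0 1;0.03 0 0.009 0 0.009 0 1;0.037 0.003 0.012 0 0.012 0 1;0.047 0.004 0.015 0 0.014 0 1;0.056 0.004 0.016 0 0.014 0 1;0.066 0.004 0.018 0 0.014 0 1;0.075 0.005 0.019 0 0.014 0 1;0.084 0.005 0.02 0 0.014 0 1;0.094 0.005 0.021 0 0.014 0 1;0.103 0.005 0.022 0 0.014 0 1;0.113 0.005 0.023 0 0.014 0 1",
)

```text
clock: 14.48
eef_pos: [487.8, -340.2, 92.4]
tool_rot: [-3.142, -0.139, 0.017]
force: [0.6, -0.0, -1.5]
width: 17.2
gripper_force: 59.3
```

```bash
python3 - <<'E'
from nuts import *
s=st();print(lipnow(s));nuts(s,"pics/w8.png")
t=get_image("top");print(onz(t,406,176,26).round(),onz(t,406,194,26).round())
d=get_image("wrist");E=ext(d,s);l=lipnow(s)[0]
print(proj(d,[l-[50,0,-20],l-[96,0,-50]],E).round())
go([((652,-338,9.3),1,0,4)],s)
E
```

```text
14.4833 [ 487.8 -340.2   92.4] [-3.142 -0.139  0.017] q [ 0.36  0.76  0.39  1.91 -0.75  0.52 -0.25] F [ 0.6 -0.  -1.5] w 17.2 59.3
(array([ 646.2, -337.5,    8.9]), 'phi', np.float64(0.0), 'az', np.float64(1.0))
w [323.  28.] [258, 0, 124, 62, 5591] [ 616. -339.   26.]
top [407. 184.] [397, 175, 23, 18, 283] [ 625. -336.   26.]
[ 652. -332.   26.] [ 591. -329.   26.]
[[319.  60.]
 [317. 134.]]
0.005 0.001 0 -0 0 -0 1;0.01 0.001 0.001 -0 0 -0 1;0.014 0.002 0.001 -0 0 -0 1;0.019 0.002 0.002 -0 0 -0 1
```

move_arm(
  rows="0.005 0 0 0 0 0 1;0.01 0 0 0 0 0 1;0.014 0.002 0 0 0 0 1;0.018 0.002 0 0 0 0 1;0.018 0.002 0 0 0 0 1",
)

```text
clock: 15.1
eef_pos: [493.3, -340.8, 93.2]
tool_rot: [3.141, -0.14, 0.018]
force: [-0.1, 0.3, -2.0]
width: 17.7
gripper_force: 59.3
```

```bash
python3 - <<'E'
from nuts import *
s=st();print(lipnow(s));nuts(s)
def heel(lx,a,hz=9.5): return (lx,-338,hz+96*np.sin(np.radians(a)))
print([(a,round(clear(650,heel(650,a,h)[2],-a))) for a,h in((0,9.5),(6,10),(12,11),(18,25),(22,50))])
go([(heel(651,6,10),1,-6,3),(heel(650,12,11),1,-12,3),(heel(649,17,25),1,-17,3),(heel(648,20,55),1,-20,3)],s)
E
```

```text
15.1 [ 493.3 -340.8   93.2] [ 3.141 -0.14   0.018] q [ 0.35  0.76  0.39  1.9  -0.75  0.53 -0.26] F [-0.1  0.3 -2. ] w 17.7 59.3
(array([ 651.8, -337.9,    9.8]), 'phi', np.float64(-0.0), 'az', np.float64(1.0))
w [321.  40.] [263, 0, 119, 85, 7040] [ 615. -339.   26.]
top [409. 185.] [399, 175, 22, 21, 288] [ 620. -339.   26.]
[(0, 60), (6, 43), (12, 29), (18, 30), (22, 48)]
-0.011 -0 0.006 0 0.022 0 1;-0.021 -0 0.012 0 0.044 0 1;-0.032 -0 0.018 0 0.067 0 1;-0.04 -0 0.025 0 0.089 0 1;-0.049 -0 0.031 0 0.111 0 1;-0.058 -0 0.038 0 0.133 0 1;-0.062 -0 0.029 0 0.152 0 1;-0.066 -0 0.021 0 0.17 0 1;-0.07 -0 0.013 0 0.189 0 1;-0.069 -0 -0.016 0 0.2 0 1;-0.068 -0 -0.044 -0 0.211 0 1;-0.066 -0 -0.073 -0 0.222 0 1
```

move_arm(
  rows="-0.005 0 0.003 0 0.011 0 1;-0.011 0 0.006 0 0.022 0 1;-0.016 0 0.009 0 0.033 0 1;-0.021 0 0.012 0 0.044 0 1;-0.032 0 0.018 0 0.067 0 1;-0.04 0 0.025 0 0.089 0 1;-0.049 0 0.031 0 0.11 0 1;-0.058 0 0.038 0 0.133 0 1;-0.062 0 0.03 0 0.15 0 1;-0.066 0 0.02 0 0.17 0 1;-0.07 0 0.013 0 0.19 0 1",
)

```text
clock: 16.12
eef_pos: [478.3, -349.5, 101.8]
tool_rot: [-3.106, -0.413, 0.022]
force: [-0.4, 9.9, -3.7]
width: 17.3
gripper_force: 61.1
```

```bash
python3 - <<'E'
from nuts import *
s=st();print(lipnow(s));nuts(s,"pics/w9.png")
d=get_image("wrist");E=ext(d,s);l=lipnow(s)[0];h=np.radians(17)
print("lip",proj(d,[l+[0,0,3]],E).round())
def heel(lx,a,hz=9.5): return (lx,-338,hz+96*np.sin(np.radians(a)))
go([(heel(645,20,60),1,-20,5),(heel(640,20,150),1,-20,5)],s)
E
```

```text
16.1167 [ 478.3 -349.5  101.8] [-3.106 -0.413  0.022] q [ 0.86  0.7  -0.16  2.06 -1.1   0.24  0.27] F [-0.4  9.9 -3.7] w 17.3 61.1
(array([ 653.4, -345.7,   64.3]), 'phi', np.float64(-15.7), 'az', np.float64(1.2))
w [351.  39.] [325, 11, 54, 58, 2458] [ 643. -364.   26.]
w [312.  79.] [263, 14, 113, 107, 6617] [ 611. -335.   26.]
top [414. 191.] [404, 181, 21, 20, 307] [ 601. -357.   26.]
lip [[326. -16.]]
-0.002 -0.006 -0.012 -0.005 0.01 0 1;-0.005 -0.012 -0.024 -0.01 0.019 0.001 1;-0.007 -0.019 -0.036 -0.014 0.029 0.001 1;-0.009 -0.025 -0.048 -0.019 0.038 0.001 1;-0.012 -0.031 -0.059 -0.024 0.048 0.002 1;0.009 -0.033 -0.116 -0.024 0.048 0.002 1;0.03 -0.035 -0.172 -0.024 0.048 0.002 1;0.051 -0.037 -0.228 -0.024 0.048 0.002 1;0.072 -0.039 -0.284 -0.024 0.048 0.002 1;0.094 -0.041 -0.341 -0.024 0.048 0.002 1
```

move_arm(
  rows="0.015 0 -0.035 0 -0.01 0 1;0.03 0 -0.07 0 -0.02 0 1;0.05 0 -0.115 0 -0.03 0 1;0.07 0 -0.16 0 -0.03 0 1;0.09 0 -0.205 0 -0.03 0 1;0.11 0 -0.25 0 -0.03 0 1;0.13 0 -0.295 0 -0.03 0 1;0.13 0 -0.295 0 -0.02 0 1",
)

```text
clock: 16.93
eef_pos: [480.8, -358.0, 202.1]
tool_rot: [-3.12, -0.386, 0.021]
force: [0.9, -0.4, -1.6]
width: 17.5
gripper_force: 59.5
```

```bash
python3 - <<'E'
from nuts import *
s=st();print(lipnow(s));nuts(s,"pics/w10.png")
t=get_image("top");cv2.imwrite("pics/t10.png",t["img"][:,:,::-1])
E
```

```text
16.9333 [ 480.8 -358.   202.1] [-3.12  -0.386  0.021] q [ 0.61  0.54  0.2   1.98 -0.84  0.53 -0.06] F [ 0.9 -0.4 -1.6] w 17.5 59.5
(array([ 654.8, -354.2,  159.8]), 'phi', np.float64(-14.1), 'az', np.float64(1.2))
w [313.  76.] [264, 9, 113, 112, 6836] [ 663. -340.   26.]
top [426. 184.] [415, 174, 23, 22, 356] [ 624. -397.   26.]
```

```bash
python3 - <<'E'
from sc import *
s=st();print(lipnow(s))
plan([((450,-320,275),3,22,1,5),((445,-160,290),15,22,1,7)],s)
E
```

```text
17.0833 [ 478.4 -356.7  199. ] [-3.115 -0.381  0.018] q [ 0.62  0.54  0.2   1.98 -0.84  0.53 -0.06] F [-0.1  0.2 -1.6] w 17.3 59.4
(array([ 652.2, -353.6,  155.9]), 'phi', np.float64(-13.8), 'az', np.float64(1.0))
0.002 -0.026 -0.053 -0.002 0 -0.004 1;0.003 -0.053 -0.106 -0.004 0.001 -0.008 1;0.005 -0.079 -0.16 -0.005 0.001 -0.012 1;0.007 -0.105 -0.213 -0.007 0.001 -0.016 1;0.009 -0.131 -0.266 -0.009 0.002 -0.02 1;0.01 -0.208 -0.271 -0.002 0.001 -0.038 1;0.012 -0.284 -0.276 0.005 0.001 -0.056 1;0.014 -0.361 -0.281 0.012 0.001 -0.073 1;0.015 -0.437 -0.286 0.019 0.001 -0.091 1;0.017 -0.513 -0.291 0.027 0 -0.109 1;0.019 -0.59 -0.296 0.034 0 -0.126 1;0.021 -0.666 -0.301 0.041 -0 -0.144 1
```

```bash
python3 - <<'E'
from sc import *
s=st()
plan([((440,-320,275),3,22,1,5),((415,-190,290),10,22,1,6)],s)
E
```

```text
17.0833 [ 478.4 -356.7  199. ] [-3.115 -0.381  0.018] q [ 0.62  0.54  0.2   1.98 -0.84  0.53 -0.06] F [-0.1  0.2 -1.6] w 17.3 59.4
-0.004 -0.026 -0.056 -0.002 0 -0.004 1;-0.009 -0.053 -0.111 -0.004 0.001 -0.008 1;-0.013 -0.079 -0.167 -0.005 0.001 -0.012 1;-0.018 -0.106 -0.223 -0.007 0.001 -0.016 1;-0.022 -0.132 -0.279 -0.009 0.002 -0.02 1;-0.031 -0.205 -0.289 -0.004 0.001 -0.032 1;-0.04 -0.278 -0.299 0.001 0.001 -0.044 1;-0.048 -0.351 -0.31 0.005 0.001 -0.056 1;-0.057 -0.423 -0.32 0.01 0.001 -0.068 1;-0.065 -0.496 -0.331 0.015 0.001 -0.08 1;-0.074 -0.569 -0.341 0.02 0.001 -0.092 1
```

move_arm(
  rows="-0.004 -0.026 -0.056 0 0 0 1;-0.01 -0.053 -0.11 0 0 -0.01 1;-0.013 -0.08 -0.167 0 0 -0.012 1;-0.018 -0.106 -0.223 0 0 -0.016 1;-0.022 -0.132 -0.28 0 0 -0.02 1;-0.03 -0.205 -0.29 0 0 -0.032 1;-0.04 -0.28 -0.3 0 0 -0.044 1;-0.05 -0.35 -0.31 0 0 -0.056 1;-0.057 -0.423 -0.32 0.01 0 -0.068 1;-0.065 -0.496 -0.33 0.015 0 -0.08 1;-0.074 -0.57 -0.34 0.02 0 -0.09 1;-0.074 -0.57 -0.34 0.02 0 -0.09 1",
)

```text
clock: 18.08
eef_pos: [413.7, -184.8, 288.8]
tool_rot: [-3.135, -0.381, 0.175]
force: [0.5, 0.7, -2.5]
width: 17.2
gripper_force: 59.5
```

```bash
python3 - <<'E'
from nuts import *
s=st();print(lipnow(s));nuts(s)
w=get_image("wrist")["img"];t=get_image("top")["img"];c=get_image("scene")["img"]
a=cv2.resize(w[0:200,200:440,::-1],(400,300));b=cv2.resize(t[140:260,330:490,::-1],(400,300),interpolation=3);e=cv2.resize(c[100:220,290:450,::-1],(400,300),interpolation=3);g=cv2.resize(t[:,:,::-1],(400,300),interpolation=3)
cv2.imwrite("pics/m10.png",np.vstack([np.hstack([a,b]),np.hstack([e,g])]))
E
```

```text
18.0833 [ 413.7 -184.8  288.8] [-3.135 -0.381  0.175] q [ 0.33  0.19  0.25  2.23 -0.64  0.53 -0.3 ] F [ 0.5  0.7 -2.5] w 17.2 59.5
(array([ 584.9, -154.5,  245.7]), 'phi', np.float64(-13.8), 'az', np.float64(10.0))
```

View pics/m10.png

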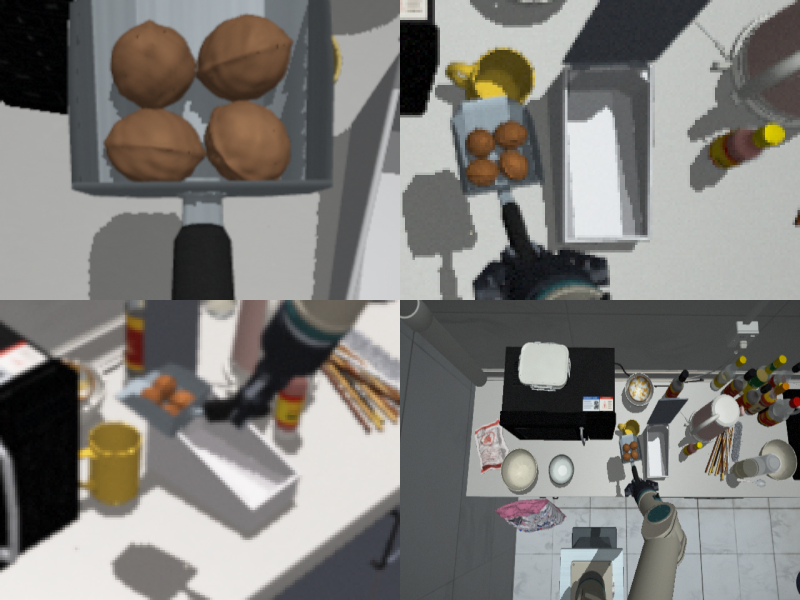

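All four walnuts are in the scoop (wrist crop: (150,65), (245,55), (155,145), (250,140)). The bin is empty in the top view and the lid stands open. I now carry the scoop past the microwave to the bowl.

```bash
python3 - <<'E'
from sc import *
s=st()
plan([((412,-130,290),35,22,1,4),((415,-50,290),55,20,1,4),((415,50,290),60,18,1,4)],s)
E
```

```text
18.3333 [ 415.7 -190.7  289.4] [-3.141 -0.383  0.17 ] q [ 0.34  0.19  0.25  2.23 -0.64  0.53 -0.3 ] F [ 0.5  0.3 -1. ] w 17.6 59.5
0.005 -0.05 0.002 0.026 0 -0.065 1;0.011 -0.101 0.003 0.052 0 -0.13 1;0.016 -0.151 0.005 0.078 0 -0.195 1;0.021 -0.201 0.007 0.105 0 -0.26 1;0.034 -0.267 0.012 0.123 -0.005 -0.313 1;0.047 -0.332 0.017 0.142 -0.01 -0.365 1;0.06 -0.397 0.022 0.161 -0.016 -0.417 1;0.072 -0.463 0.027 0.18 -0.021 -0.47 1;0.085 -0.545 0.033 0.182 -0.026 -0.483 1;0.098 -0.627 0.038 0.185 -0.031 -0.497 1;0.111 -0.709 0.043 0.188 -0.036 -0.511 1;0.125 -0.791 0.049 0.19 -0.041 -0.525 1
```

move_arm(
  rows="0.005 -0.05 0.002 0.026 0 -0.065 1;0.011 -0.1 0.003 0.052 0 -0.13 1;0.016 -0.15 0.005 0.078 0 -0.195 1;0.021 -0.2 0.007 0.105 0 -0.26 1;0.034 -0.267 0.012 0.123 -0.005 -0.313 1;0.047 -0.332 0.017 0.142 -0.01 -0.365 1;0.06 -0.397 0.022 0.161 -0.016 -0.417 1;0.072 -0.463 0.027 0.18 -0.021 -0.47 1;0.085 -0.545 0.033 0.182 -0.026 -0.483 1;0.098 -0.627 0.038 0.185 -0.031 -0.497 1;0.11 -0.71 0.043 0.188 -0.036 -0.51 1;0.125 -0.79 0.05 0.19 -0.04 -0.525 1",
)

```text
clock: 19.33
eef_pos: [415.3, 51.0, 289.8]
tool_rot: [3.14, -0.316, 1.048]
force: [0.9, 0.3, -2.5]
width: 17.6
gripper_force: 59.4
```

```bash
python3 - <<'E'
from sc import *
s=st();print(lipnow(s))
print(tcp((468,352,170),60,-8))
go([((475,270,225),60,-10,4),((468,352,165),60,-8,5)],s)
E
```

```text
19.3333 [415.3  51.  289.8] [ 3.14  -0.316  1.048] q [ 0.05  0.18 -0.02  2.2  -0.46  0.66 -0.15] F [ 0.9  0.3 -2.5] w 17.6 59.4
(array([500.5, 198.9, 235.5]), 'phi', np.float64(-10.1), 'az', np.float64(60.0))
(array([383.71773724, 206.01883873, 230.52942043]), 60, 16.0)
0.036 -0.048 0.021 0 -0 0 1;0.072 -0.096 0.041 0 -0.001 0 1;0.108 -0.144 0.062 0.001 -0.001 0 1;0.145 -0.193 0.083 0.001 -0.001 0 1;0.178 -0.224 0.131 0.001 -0.006 0 1;0.21 -0.255 0.18 0.001 -0.01 0 1;0.243 -0.287 0.229 0.001 -0.014 0 1;0.276 -0.318 0.277 0.001 -0.019 0 1;0.309 -0.35 0.326 0.001 -0.023 0 1
```

move_arm(
  rows="0.036 -0.048 0.02 0 0 0 1;0.072 -0.096 0.04 0 0 0 1;0.108 -0.144 0.062 0 0 0 1;0.145 -0.193 0.083 0 0 0 1;0.178 -0.224 0.13 0 -0.006 0 1;0.21 -0.255 0.18 0 -0.01 0 1;0.243 -0.287 0.229 0 -0.014 0 1;0.276 -0.318 0.277 0 -0.02 0 1;0.309 -0.35 0.326 0 -0.023 0 1;0.309 -0.35 0.326 0 -0.023 0 1",
)

```text
clock: 20.17
eef_pos: [382.4, 208.2, 224.1]
tool_rot: [-3.14, -0.279, 1.052]
force: [-0.6, 0.1, -2.4]
width: 17.2
gripper_force: 59.4
```

```bash
python3 - <<'E'
from sc import *
from cell import get_image
s=st();print(lipnow(s))
t=get_image("top");np.save("top11.npy",t,allow_pickle=True)
# recheck bowl against start: difference
t0=np.load("top0.npy",allow_pickle=True).item()
print(np.abs(t["img"][205:255,165:185].astype(int)-t0["img"][205:255,165:185]).mean())
go([((466,345,125),60,12,4),((466,345,105),60,30,4),((466,345,90),60,45,4)],s)
E
```

```text
20.1667 [382.4 208.2 224.1] [-3.14  -0.279  1.052] q [-0.36  0.29 -0.1   2.3  -0.39  0.35 -0.62] F [-0.6  0.1 -2.4] w 17.2 59.4
(array([466.1, 354.6, 163.5]), 'phi', np.float64(-8.0), 'az', np.float64(60.3))
9.786666666666667
0.022 0.003 -0.007 -0 -0.055 0.001 1;0.043 0.007 -0.014 -0.001 -0.111 0.001 1;0.065 0.01 -0.022 -0.001 -0.166 0.002 1;0.086 0.014 -0.029 -0.001 -0.222 0.003 1;0.124 0.014 -0.033 -0.001 -0.272 0.003 1;0.162 0.014 -0.037 -0.001 -0.322 0.003 1;0.199 0.014 -0.041 -0.001 -0.372 0.003 1;0.237 0.014 -0.045 -0.001 -0.422 0.003 1;0.272 0.014 -0.038 -0 -0.463 0.003 1;0.307 0.014 -0.032 -0 -0.505 0.003 1;0.342 0.015 -0.026 -0 -0.547 0.003 1;0.377 0.015 -0.02 -0 -0.588 0.003 1
```

```bash
python3 - <<'E'
from sc import *
s=st();print(lipnow(s))
go([((460,335,105),60,2,3),((460,335,88),60,12,3),((462,338,78),60,28,3),((465,343,72),60,43,3)],s)
E
```

```text
20.2167 [382.8 206.7 224.7] [-3.141 -0.279  1.051] q [-0.36  0.29 -0.09  2.3  -0.39  0.35 -0.62] F [-0.2  0.2 -0.7] w 17.6 59.4
(array([466.6, 353. , 164. ]), 'phi', np.float64(-8.0), 'az', np.float64(60.2))
-0.016 0.003 0.031 -0 -0.037 0.001 1;-0.031 0.006 0.062 -0 -0.074 0.001 1;-0.047 0.009 0.093 -0.001 -0.111 0.002 1;-0.025 0.009 0.089 -0.001 -0.148 0.002 1;-0.004 0.009 0.086 -0 -0.185 0.002 1;0.018 0.009 0.082 -0 -0.222 0.002 1;0.068 0.01 0.069 -0 -0.281 0.002 1;0.119 0.01 0.056 -0 -0.34 0.002 1;0.169 0.01 0.044 -0 -0.4 0.002 1;0.225 0.011 0.042 0 -0.455 0.002 1;0.28 0.011 0.041 0 -0.511 0.002 1;0.336 0.011 0.039 0 -0.566 0.002 1
```

move_arm(
  rows="-0.016 0.003 0.03 0 -0.037 0 1;-0.03 0.006 0.06 0 -0.074 0 1;-0.047 0.01 0.093 0 -0.11 0 1;-0.025 0.01 0.09 0 -0.15 0 1;-0.004 0.01 0.086 0 -0.185 0 1;0.018 0.01 0.082 0 -0.222 0 1;0.068 0.01 0.07 0 -0.28 0 1;0.12 0.01 0.056 0 -0.34 0 1;0.17 0.01 0.044 0 -0.4 0 1;0.225 0.01 0.042 0 -0.455 0 1;0.28 0.01 0.04 0 -0.51 0 1;0.336 0.01 0.04 0 -0.566 0 1",
)

```text
clock: 21.22
eef_pos: [437.3, 291.3, 243.2]
tool_rot: [3.139, 0.61, 1.045]
force: [0.8, -0.2, -1.7]
width: 17.4
gripper_force: 59.5
```

```bash
cat > brown.py <<'E'
from sc import *
from cell import get_image
def brown():
    t=get_image("top");h=cv2.cvtColor(t["img"],cv2.COLOR_RGB2HSV)
    m=((h[:,:,0]<17)&(h[:,:,1]>90)&(h[:,:,2]>40)).astype(np.uint8)
    m[:,360:]=0;m[:195,:150]=0
    k,_,S,C=cv2.connectedComponentsWithStats(m)
    for i in range(1,k):
        if S[i,4]>8 and C[i][1]<262: print("top",C[i].round(),S[i].tolist(),onz(t,*C[i],30).round())
    return t
E
python3 - <<'E'
from brown import *
s=st();print(lipnow(s));brown()
go([((470,350,72),60,60,4),((470,350,74),60,60,3)],s)
E
```

```text
21.2167 [437.3 291.3 243.2] [3.139 0.61  1.045] q [-0.89  0.79  0.27  1.42  0.04  1.53 -1.18] F [ 0.8 -0.2 -1.7] w 17.4 59.5
(array([467. , 342.5,  74.1]), 'phi', np.float64(43.0), 'az', np.float64(59.9))
top [329. 130.] [319, 128, 22, 4, 83] [814. -74.  30.]
top [154. 163.] [150, 160, 9, 7, 36] [692. 512.  30.]
top [187. 218.] [185, 216, 4, 5, 17] [508. 393.  30.]
top [198. 222.] [195, 218, 6, 9, 36] [496. 356.  30.]
top [133. 226.] [130, 223, 9, 7, 35] [481. 563.  30.]
top [186. 228.] [185, 227, 5, 4, 11] [475. 392.  30.]
0.037 -0.001 -0.034 0 -0.047 -0 1;0.075 -0.002 -0.068 0 -0.095 -0.001 1;0.112 -0.003 -0.102 0.001 -0.142 -0.001 1;0.149 -0.003 -0.136 0.001 -0.189 -0.001 1;0.148 -0.003 -0.138 0.001 -0.189 -0.001 1;0.147 -0.003 -0.14 0.001 -0.189 -0.001 1;0.146 -0.003 -0.142 0.001 -0.189 -0.001 1
```

move_arm(
  rows="0.037 0 -0.04 0 -0.047 0 1;0.075 0 -0.08 0 -0.095 0 1;0.11 0 -0.12 0 -0.14 0 1;0.14 0 -0.16 0 -0.17 0 1;0.14 0 -0.16 0 -0.17 0 1;0.14 0 -0.16 0 -0.17 0 1;0.14 0 -0.16 0 -0.17 0 1",
)

```text
clock: 21.85
eef_pos: [467.2, 343.5, 257.5]
tool_rot: [3.138, 0.875, 1.044]
force: [0.2, -0.6, -1.1]
width: 17.5
gripper_force: 59.6
```

```bash
python3 - <<'E'
from brown import *
s=st();print(lipnow(s));brown()
d=get_image("wrist");h=cv2.cvtColor(d["img"],cv2.COLOR_RGB2HSV);m=((h[:,:,0]<17)&(h[:,:,1]>90)&(h[:,:,2]>40));print("wrist brown",m.sum(), np.argwhere(m).mean(0) if m.any() else 0)
go([((470,350,170),60,45,4),((450,300,190),60,20,4),((475,200,180),50,0,4)],s)
E
```

```text
21.85 [467.2 343.5 257.5] [3.138 0.875 1.044] q [-0.91  1.03  0.29  0.99  0.06  1.96 -1.17] F [ 0.2 -0.6 -1.1] w 17.5 59.6
(array([473.6, 354.6,  78.9]), 'phi', np.float64(58.1), 'az', np.float64(59.8))
top [330. 130.] [319, 128, 22, 4, 84] [814. -75.  30.]
top [154. 163.] [150, 160, 9, 7, 36] [692. 512.  30.]
top [146. 222.] [138, 220, 17, 5, 45] [495. 524.  30.]
top [200. 234.] [196, 230, 8, 8, 33] [457. 346.  30.]
wrist brown 370 [281.67567568 517.35675676]
-0.078 -0.001 -0.015 0 0.037 -0 1;-0.156 -0.001 -0.03 0 0.073 -0.001 1;-0.234 -0.002 -0.045 0 0.11 -0.001 1;-0.312 -0.002 -0.061 0.001 0.146 -0.001 1;-0.365 0.004 0.026 0.001 0.215 -0.001 1;-0.417 0.011 0.114 0.001 0.285 -0.001 1;-0.47 0.017 0.201 0.001 0.354 -0.001 1;-0.522 0.024 0.288 0.001 0.424 -0.001 1;-0.543 0.06 0.389 0.011 0.479 0.026 1;-0.564 0.097 0.491 0.022 0.534 0.053 1;-0.585 0.134 0.593 0.032 0.589 0.08 1;-0.605 0.171 0.695 0.043 0.644 0.107 1
```

move_arm(
  rows="-0.078 0 -0.015 0 0.037 0 1;-0.156 0 -0.03 0 0.073 0 1;-0.234 0 -0.045 0 0.11 0 1;-0.31 0 -0.06 0 0.146 0 1;-0.365 0.004 0.026 0 0.215 0 1;-0.417 0.01 0.114 0 0.285 0 1;-0.47 0.017 0.2 0 0.354 0 1;-0.522 0.024 0.288 0 0.424 0 1;-0.543 0.06 0.389 0.01 0.479 0.026 1;-0.564 0.097 0.49 0.022 0.534 0.053 1;-0.585 0.134 0.593 0.032 0.589 0.08 1;-0.605 0.17 0.695 0.043 0.644 0.107 1",
)

```text
clock: 22.95
eef_pos: [371.5, 77.8, 264.6]
tool_rot: [3.139, -0.146, 0.873]
force: [-0.5, 0.3, -1.7]
width: 17.5
gripper_force: 59.5
```

```bash
python3 - <<'E'
from brown import *
s=st();print(lipnow(s));t=brown()
t0=np.load("top0.npy",allow_pickle=True).item()
d=get_image("wrist");h=cv2.cvtColor(d["img"],cv2.COLOR_RGB2HSV);m=((h[:,:,0]<17)&(h[:,:,1]>90)&(h[:,:,2]>40));print("wrist brown",m.sum())
go([((530,90,160),48,0,5),((548,-15,120),46,0,5),((548,-15,120),46,0,2)],s)
E
```

```text
22.95 [371.5  77.8 264.6] [ 3.139 -0.146  0.873] q [-0.48  0.17  0.32  2.27 -0.26  0.61 -0.65] F [-0.5  0.3 -1.7] w 17.5 59.5
(array([473.6, 199.6, 182.1]), 'phi', np.float64(-0.3), 'az', np.float64(50.0))
top [330. 130.] [319, 128, 22, 4, 86] [814. -75.  30.]
top [154. 163.] [150, 160, 9, 7, 36] [692. 512.  30.]
top [194. 226.] [185, 215, 19, 24, 303] [483. 367.  30.]
top [144. 222.] [130, 217, 33, 13, 162] [493. 529.  30.]
wrist brown 3
-0.033 0.072 0.01 -0 -0.001 0.004 1;-0.066 0.144 0.019 -0.001 -0.002 0.009 1;-0.1 0.216 0.029 -0.001 -0.002 0.013 1;-0.133 0.288 0.038 -0.001 -0.003 0.018 1;-0.166 0.36 0.048 -0.002 -0.004 0.022 1;-0.215 0.411 0.068 -0.002 -0.004 0.026 1;-0.264 0.461 0.088 -0.003 -0.004 0.031 1;-0.313 0.511 0.107 -0.004 -0.004 0.035 1;-0.362 0.562 0.127 -0.004 -0.004 0.04 1;-0.411 0.612 0.147 -0.005 -0.004 0.044 1;-0.411 0.612 0.147 -0.005 -0.004 0.044 1;-0.411 0.612 0.147 -0.005 -0.004 0.044 1
```

move_arm(
  rows="-0.033 0.07 0.01 0 0 0 1;-0.066 0.144 0.02 0 0 0.01 1;-0.1 0.216 0.03 0 0 0.013 1;-0.133 0.288 0.038 0 0 0.018 1;-0.166 0.36 0.048 0 0 0.022 1;-0.215 0.41 0.068 0 0 0.026 1;-0.264 0.46 0.088 0 0 0.03 1;-0.313 0.51 0.107 0 0 0.035 1;-0.362 0.562 0.127 0 0 0.04 1;-0.41 0.612 0.147 0 0 0.044 1;-0.41 0.612 0.147 0 0 0.044 1;-0.41 0.612 0.147 0 0 0.044 1",
)

```text
clock: 24.05
eef_pos: [438.5, -127.7, 203.1]
tool_rot: [-3.131, -0.138, 0.802]
force: [-0.5, -0.1, -1.0]
width: 17.6
gripper_force: 59.5
```

```bash
python3 - <<'E'
from sc import *
s=st();print(lipnow(s))
go([((550,-15,40),46,0,4),((550,-15,8),46,0,4)],s)
E
```

```text
24.05 [ 438.5 -127.7  203.1] [-3.131 -0.138  0.802] q [ 0.09  0.42  0.31  2.13 -0.46  0.61 -0.02] F [-0.5 -0.1 -1. ] w 17.6 59.5
(array([548.6, -13.8, 119.4]), 'phi', np.float64(0.1), 'az', np.float64(46.0))
-0.009 0.002 0.066 -0.002 0 -0 1;-0.018 0.005 0.132 -0.003 0.001 -0 1;-0.027 0.007 0.197 -0.005 0.001 -0 1;-0.037 0.009 0.263 -0.007 0.001 -0 1;-0.04 0.01 0.289 -0.007 0.001 -0 1;-0.044 0.01 0.316 -0.007 0.001 -0 1;-0.048 0.01 0.342 -0.007 0.001 -0 1;-0.051 0.01 0.369 -0.007 0.001 -0 1
```

move_arm(
  rows="-0.01 0.002 0.066 0 0 0 1;-0.018 0.005 0.132 0 0 0 1;-0.027 0.007 0.197 -0.005 0 0 1;-0.037 0.01 0.263 -0.007 0 0 1;-0.04 0.01 0.29 -0.007 0 0 1;-0.044 0.01 0.316 -0.007 0 0 1;-0.048 0.01 0.342 -0.007 0 0 1;-0.051 0.01 0.369 -0.007 0 0 1;-0.051 0.01 0.369 -0.007 0 0 1",
)

```text
clock: 24.8
eef_pos: [440.6, -127.6, 90.2]
tool_rot: [-3.141, -0.138, 0.805]
force: [0.7, 0.2, -1.2]
width: 17.4
gripper_force: 59.4
```

```bash
python3 - <<'E'
from sc import *
s=st();print(lipnow(s))
go([((550,-15,0),46,0,4)],s)
E
```

```text
24.8 [ 440.6 -127.6   90.2] [-3.141 -0.138  0.805] q [ 0.25  0.63  0.08  2.22 -0.66  0.29  0.19] F [ 0.7  0.2 -1.2] w 17.4 59.4
(array([550.4, -13.4,   6.5]), 'phi', np.float64(0.1), 'az', np.float64(46.1))
-0.002 0 0.005 -0 0 0 1;-0.004 0.001 0.011 -0 0.001 0.001 1;-0.006 0.001 0.016 -0 0.001 0.001 1;-0.008 0.002 0.022 -0.001 0.001 0.001 1
```

Lower the last 6.5 mm, release, then withdraw upward.

move_arm(
  rows="-0.002 0 0.006 0 0 0 1;-0.004 0 0.012 0 0 0 1;-0.006 0 0.018 0 0 0 1;-0.008 0 0.023 0 0 0 1;-0.008 0 0.023 0 0 0 1;-0.008 0 0.023 0 0 0 0.3;-0.008 0 0.023 0 0 0 -0.5;-0.008 0 0.023 0 0 0 -1;-0.008 0 0.023 0 0 0 -1;-0.008 0 0.023 0 0 0 -1",
)

```text
clock: 25.63
eef_pos: [439.9, -128.9, 83.7]
tool_rot: [3.141, -0.138, 0.805]
force: [0.3, -0.0, -0.1]
width: 76.7
gripper_force: 0.0
```

move_arm(
  rows="0 0 -0.06 0 0 0 -1;0 0 -0.16 0 0 0 -1;0 0 -0.28 0 0 0 -1;0 0 -0.4 0 0 0 -1;0 0 -0.5 0 0 0 -1;0 0 -0.6 0 0 0 -1;0 0 -0.6 0 0 0 -1",
)

```text
clock: 26.22
eef_pos: [424.8, -148.7, 266.9]
tool_rot: [3.132, -0.142, 0.805]
force: [1.3, -0.3, -0.6]
width: 85.3
gripper_force: 0.0
```

```bash
python3 - <<'E'
from brown import *
s=st();t=brown()
d=get_image("wrist");g=d["img"].max(2);E=ext(d,s)
O=np.array([550,-14,0])-90*np.array([np.cos(np.radians(46)),np.sin(np.radians(46)),0]);u=np.array([np.cos(np.radians(46)),np.sin(np.radians(46)),0])
p=proj(d,[O-91*u+[0,0,113],O-6*u+[0,0,28]],E);print(p.round())
for r in np.linspace(p[1,1],p[0,1]+8,6).astype(int):
    c=np.where(g[min(r,399),250:390]<50)[0]+250
    print(r,(c.min(),c.max()) if len(c) else None)
t0=np.load("top0.npy",allow_pickle=True).item()
D=lambda a,b,r:np.abs(a[r].astype(int)-b[r]).max(2)
for n,r in dict(bird=np.s_[205:250,235:281],mug=np.s_[158:190,345:386],bottle=np.s_[185:212,450:488],cream=np.s_[195:258,158:222]).items():
    q=D(t["img"],t0["img"],r);print(n,(q>60).sum(),q.size)
# lid: region behind bin + bin interior brown
h=cv2.cvtColor(t["img"],cv2.COLOR_RGB2HSV)[165:237,396:430];print("brown in bin",((h[:,:,0]<17)&(h[:,:,1]>90)&(h[:,:,2]>40)).sum())
# nuts count by distance transform in bowl
hh=cv2.cvtColor(t["img"],cv2.COLOR_RGB2HSV)[195:258,160:220];m=((hh[:,:,0]<17)&(hh[:,:,1]>90)&(hh[:,:,2]>40))
for row in m[15:50,20:50]: print("".join("#" if x else "." for x in row))
E
```

```text
26.2167 [ 424.8 -148.7  266.9] [ 3.132 -0.142  0.805] q [ 0.05  0.31  0.42  2.08 -0.38  0.76 -0.05] F [ 1.3 -0.3 -0.6] w 85.3 0.0
top [329. 130.] [319, 128, 22, 4, 85] [814. -74.  30.]
top [154. 163.] [150, 160, 9, 7, 36] [692. 512.  30.]
top [194. 226.] [185, 215, 19, 24, 303] [483. 367.  30.]
top [144. 222.] [130, 217, 33, 13, 161] [493. 529.  30.]
[[316. 204.]
 [316. 121.]]
121 None
139 (np.int64(312), np.int64(326))
157 (np.int64(311), np.int64(327))
176 (np.int64(311), np.int64(327))
194 (np.int64(250), np.int64(328))
212 (np.int64(268), np.int64(269))
bird 0 2070
mug 44 1312
bottle 0 1026
cream 366 4032
brown in bin 0
..............................
..............................
..............................
..............................
..............................
.......#####..................
......########................
.....#########.....###........
.....##########..######.......
.....##########.########......
.....###################......
......########.#########......
.......######..#########......
.......####....#########......
.......####....#########......
......#######...#######.......
.....########....#####........
.....#########...####.........
.....#########...####.........
.....##########.######........
.....##################.......
......#################.......
......######.##########.......
.............##########.......
.............##########.......
.............##########.......
.............#########........
..............######..........
................#.#...........
..............................
..............................
..............................
..............................
..............................
..............................
```

The mask shows four separate walnuts in the bowl and none left in the bin. The bird bowl and bottle are unchanged, the scoop is released flat on the worktop, and the arm is clear.

```bash
python3 -c "
from cell import *
print(finish_job())"
```

```text
the job is handed in; nothing more can be done
None
```

The job is handed in at about 26 s on the robot's clock: the lid stands open just about upright, all four walnuts are in the cream bowl, and the scoop lies back flat on the worktop. My first grasp turned the scoop about 10 degrees before I regripped it, and the scoop pressed the bin's side wall at about 10 N while lifting out.

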